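Re-set the fence of a test tray with an adjustable wrench and load power adapters

ROBOT

A 6-joint arm with a two-finger parallel gripper is mounted at the origin on the work surface. World frame = base frame: x ahead of the robot, y to its left, z up, the work surface at z = 0. Lengths are in m, angles in rad, forces in N, time in s.
With the tool pointing down it reaches from about 0.225 to 0.875 m from the base axis. Payload 3.4 kg.
Tool frame: the origin (TCP) lies midway between the tips of the shut fingers; the grasp point (between the pads) lies 19 mm behind it; z points along the fingers, y is the direction in which the jaws open and shut (so a half turn about z gives the same grasp; the last joint's range is limited). The gripper opens to 85 mm and grips with 20 to 120 N. Pads are 22 mm wide; open, the fingers measure 114 mm over their backs; the gripper's body (76 mm by 85 mm) begins 54 mm behind the grasp point. The pads swing forward as they close: fully open they stand 13 mm farther back than shut.
Start: joints at [-1.275, 0.276, 1.505, -0, 1.361, -0.121], TCP at [0.233, -0.526, 0.231] pointing down, gripper open.
Joint ranges: [-2.89, 2.89], [-0.75, 2.08], [0.22, 2.7], [-1.18, 4.32], [0.11, 2.71], [-2.7, 2.7]. Speed limits (rad/s): [2.57, 2.57, 3.14, 3.14, 3.14, 3.14].

INTERFACE

Orientations are given as a rotation vector (axis times angle).
In Python, from station import arm gives the robot as it stands.
- The arm moves only by the tool arm_command, never from a script. Its argument "rows" is text: rows parted by semicolons, each of 7 numbers parted by spaces: the shift along the tool's x, y, z in cm, then the turn, a rotation vector about the tool's x, y, z in degrees, then the finger opening in cm, from 0 to 8.54. A call has 1 to 8 rows; each row shifts and turns the commanded pose from where the row before left it, along the tool's axes as they then stand; what a row does not reach is not made up. A row lasts 1/8 s, in which the tool goes at most 62.5 mm and 10.7 degrees, less where a joint would pass 70% of its speed; a pose out of reach is approached as far as the arm can. A call with a gripper value outside its range is refused whole. The fingers move at their own pace and stop on an object; "squeeze" is the grip in N (left out, the last holds). Time passes only in rows, so rows that do not move let the fingers close. It gives the time, the measured TCP pose, the force and the opening at its end, in the units of the state.
- arm.read_state(): the state, without advancing time (a new reading comes with each control period).
- arm.read_camera(name): name is "scene" or "side" or "wrist"; returns the picture (420x560x3 uint8, red, green, blue); there is no depth.
- arm.get_calibration(name): a dict with "camera_matrix" (3x3 intrinsics, pixels), "pose" (4x4, takes a point from camera to world coordinates). Camera axes: x right, y up, looking along -z (the intrinsics and any distortion apply to the point x, -y, -z); pixel columns grow to the right and rows downward; lengths in m; the calibration is good to about 2 mm. A picture is of the moment at which its call begins: read the wrist's pose just before it. get_calibration takes no time and is no camera call; for the wrist camera it gives the pose at the moment of the call.
- arm.hand_in(): hands the job in, once; it reports no verdict.
Trained networks look in the newest picture that a camera, given by its name, has taken for a name from the list of things; names that differ only in an ending like _2 or _b are one class to them, and where a whole thing is asked for, a point or a joint stands for the part that bears it (a point fixed in the world has none). Each returns a list of dicts, best first, with "score" (0 to 1); they miss things now and then, are a little off and sometimes report something else, mostly with a low value. They report only what shows in the picture. A call takes as long as a camera call.
- arm.regions_of(query, camera): "mask" (420x560 bool, what is visible of it) and "bbox" ([centre column, centre row, width, height] in pixels, round what is visible of it).
The state is a dict: "t": time; "joint_pos": joint angles; "joint_velocities": joint speeds; "joint_torque": joint torques, N m; "tcp_pos": TCP position; "tool_rot": TCP orientation; "ft_force": force on the tool from outside, world axes, zero at the start; "torque": the same for the moment, N m; "finger_gap": opening from 0.0 (shut) to 1.0 (fully open).
Only numpy, scipy, OpenCV 4.12 (cv2) and the standard library are available. Lean on these libraries where they do the work, as an engineer would, in place of code of your own. Each camera call takes 0.05 s, during which the arm holds its last target. There are 200 camera calls.

TASK

Fit the adjustable wrench on the brass lock nut of the test tray and roll its worm until the jaw is snug on the nut, then loosen the nut by about a sixth of a turn - it has a left-hand thread, so it loosens clockwise seen from above. With the nut loose, turn the black setting knob so that its pointer stands at the green mark, then tighten the nut fully again with the wrench. Finally lay the wrench back flat on its green mat and lay every power adapter flat in the tray between the two fences, leaving the cleaner bottle, mug and screwdriver alone.

Things in the scene. Friction and masses are not known exactly. Their poses are not given: they have to be found in the camera images.
- wrench: Adjustable wrench, 222 mm long, 0.44 kg. Origin on its underside, where the axis of a seated nut lies; z up, red handle to -x. Steel head 16 mm thick, x -64 to +16 mm, y +-29 mm (moving jaw, on the +y side, reaches y +42 open). The mouth opens to +x: fixed jaw face at y -15 mm, throat face at x -18 mm. Jaw faces are oiled and slide easily on the nut.
- wrench_grip (a point): Grip point on the wrench's red handle: x -85 mm, y 0, z 8 mm in the wrench's frame, axes as the wrench's. The handle is a bar 24 mm wide (y), z 1 to 15 mm, x -62 to -192 mm; the balance lies at x -66 mm.
- jaw (a joint): How far the moving jaw has closed, m: mouth width = 0.044 - value. Starts at 0 to 0.006; 0.014 is 30 mm, snug on the nut (contact gives a little); below 0.0123 it is not snug. Moves only with the worm, self-locking against about 15 N.
- worm_top (a point): Top line of the wrench's knurled brass worm: a roller of radius 11 mm, 27 mm long along the wrench's y, 7 mm proud of the head; at x -36.5, z 23 mm in the wrench's frame, axes as the wrench's. Rolling its top to +x (to the mouth) closes the jaw 0.27 mm per mm rolled, to -x opens it. Needs 4 N along the surface: press a closed fingertip on it with 5 to 15 N and drag; repeat the stroke.
- nut_top (a point): Centre of the top of the hex brass lock nut, vertical axis; turns with it. 30 mm across flats, 20 mm high, on a flat aluminium deck 40 mm above the table, on which the wrench lies round the nut. x points to a red-marked corner, so two flats are parallel to x: the wrench fits with its x along this x (handle then towards the robot, free to swing 75 deg clockwise), or 60 deg multiples off.
- nut (a joint): Angle of the lock nut, rad: 0 fully tight against its stop (the start), growing as it turns clockwise seen from above (left-hand thread: loosening), stop at 1.4. Takes about 0.12 N m to turn.
- knob_grip (a point): Grip point of the black setting knob, on its vertical axis, 76 mm above the table: a bar 52 mm long (this point's x), 14 mm wide, from 16 mm below to 12 mm above this point, on a disc of radius 27 mm. Turns with the knob; +x is the end with the orange pointer, z up.
- knob (a joint): Angle of the setting knob, rad, growing clockwise seen from above; starts at 0.1 to 0.6. At 1.5 the pointer stands at the green mark. It drives the yellow fence by 30 mm per rad. Takes about 0.07 N m. To be set while the nut is loose.
- mark (a point): The green index mark on the white dial plate, 33 mm from the knob's axis.
- tray (a point): Middle of the tray's black floor, on its surface, 14 mm above the table (base plate 12 mm). z up, +x to the fixed blue far fence (face x +63 mm). Yellow near fence: face at x = -18 mm - 30 mm per rad of the knob (-63 at the mark). Fences 20 mm high. Adapters lie with their length along x, side by side in y, e.g. at y -66, 0, +66 mm; inner width y +-106 mm, end walls 10 mm high.
- mat: Green mat, the wrench's place: 250 mm (x) by 85 mm (y), 6 mm thick, fixed; origin at the centre of its underside. The wrench starts on it, x axis along the mat's x, grip point near the middle.
- adapter1: Black power adapter, 110 mm (x) by 36 mm (y) by 32 mm (z), about 0.25 kg, origin at the centre of its underside. May be absent.
- adapter2: Another power adapter, same size. May be absent.
- adapter3: Another power adapter, same size. May be absent.
- cleaner: Bystander: blue cleaner bottle, 64 mm across, 170 mm high; origin at the centre of its underside.
- mug: Bystander: white mug, 80 mm across, 90 mm high; origin at the centre of its underside.
- driver: Bystander: screwdriver with orange handle, 200 mm long; origin under its middle.

How it is judged:
On the way, in this order (a step that is already met when the one before it is completed fails the run):
1. the wrench lies round the still tight nut with its jaw closed snug on it (horizontal distance between wrench and nut_top below 0.012 m and z of wrench in the frame of nut_top below -0.008 m and value of joint jaw above 0.0123 m and value of joint nut below 0.2 rad), for 0.2 s.
2. the nut is loosened clockwise with the wrench, by about a sixth of a turn (0.75 rad or more) (horizontal distance between wrench and nut_top below 0.012 m and z of wrench in the frame of nut_top below -0.008 m and value of joint nut above 0.75 rad), for 0.1 s.
3. with the nut loose, the knob's pointer is at the mark (within 0.12 rad) (value of joint knob between 1.38 and 1.62 rad and value of joint nut above 0.6 rad), for 0.3 s.
4. the nut is tightened again with the wrench (within 0.15 rad of fully tight), the knob still at its mark (value of joint knob between 1.38 and 1.62 rad and horizontal distance between wrench and nut_top below 0.012 m and z of wrench in the frame of nut_top below -0.008 m and value of joint nut below 0.15 rad), for 0.1 s.
At the end, for the whole second after the job is handed in: The nut is within 0.15 rad of fully tight, the knob within 0.12 rad of the mark, the wrench lies flat and still on the green mat (mouth and grip point over it), and every adapter present lies flat and still on the tray floor between the fences (value of joint nut below 0.15 rad and value of joint knob between 1.38 and 1.62 rad and x of wrench in the frame of mat between -0.135 and 0.135 m and y of wrench in the frame of mat between -0.045 and 0.045 m and x of wrench_grip in the frame of mat between -0.08 and 0.08 m and y of wrench_grip in the frame of mat between -0.04 and 0.04 m and z of wrench in the frame of mat below 0.012 m and angle between each of wrench, adapter1, adapter2, adapter3's own z axis and vertical below 0.1 rad and linear speed of each of wrench, adapter1, adapter2, adapter3 below 0.02 m/s and x of adapter1 in the frame of tray between -0.025 and 0.025 m and y of adapter1 in the frame of tray between -0.1 and 0.1 m and z of each of adapter1, adapter2, adapter3 in the frame of tray below 0.006 m and x of adapter2 in the frame of tray between -0.025 and 0.025 m and y of adapter2 in the frame of tray between -0.1 and 0.1 m and x of adapter3 in the frame of tray between -0.025 and 0.025 m and y of adapter3 in the frame of tray between -0.1 and 0.1 m); the robot touches nothing.
It fails at once if a bystander (bottle, mug, screwdriver) is moved more than 3 cm (distance of any of cleaner, mug, driver from where it was at the start of the episode above 0.03 m).
Of adapter1, adapter2, adapter3 only 2 to 3 are there at a start; the rules pass over those that are not, and their reading is None.
At some moment in a run one of adapter1, adapter2, adapter3 may be knocked a few centimetres aside while the robot is not near it.
It also fails if it takes over 210 s, if anything falls off the work surface, if the arm or the gripper's body presses on something with over 40 N, if the wrist force passes 120 N, or if a joint passes its speed limit or range.

## Working session

There is one attempt and no reset: what is moved stays moved. The work goes in short steps, Python scripts to look and compute and a tool call to move; the robot and the scene stay as the last step left them, time stands still between calls to the robot, and variables do not carry over. Pictures are saved under pics/ and viewed, about 12 in all and at most 16, crops included, and the job is handed in when it is done.

Besides the shell and the picture viewer there is one more tool, called in YAML: its name, and indented under it one key for each argument. arm_command: Moves the arm, as the interface text tells. Its arguments: {"type":"object","properties":{"rows":{"type":"string"},"squeeze":{"type":"number"}},"required":["rows"]}

```bash
ls; mkdir -p pics
cat > h.py <<'E'
import numpy as np, cv2
from scipy.spatial.transform import Rotation as R
from station import arm
def save(name,fn):
    im=arm.read_camera(name); cv2.imwrite('pics/'+fn,cv2.cvtColor(im,cv2.COLOR_RGB2BGR)); return im
def ray(cal,uv):
    K=np.array(cal['camera_matrix']);T=np.array(cal['pose'])
    p=np.linalg.inv(K)@[uv[0],uv[1],1]; d=T[:3,:3]@[p[0],-p[1],-p[2]]
    return T[:3,3],d/np.linalg.norm(d)
def atz(cal,uv,z):
    o,d=ray(cal,uv); return o+d*(z-o[2])/d[2]
def proj(cal,P):
    K=np.array(cal['camera_matrix']);T=np.array(cal['pose'])
    q=T[:3,:3].T@(np.asarray(P)-T[:3,3]); q=K@[q[0],-q[1],-q[2]]; return q[:2]/q[2]
def tri(rs):
    A=0;b=0
    for o,d in rs:
        M=np.eye(3)-np.outer(d,d);A=A+M;b=b+M@o
    return np.linalg.solve(A,b)
E
python3 - <<'E'
from h import *
s=arm.read_state(); print(s)
for c in('scene','side','wrist'):
    k=arm.get_calibration(c); print(c,{a:np.round(b,3).tolist() if not isinstance(b,str) else b for a,b in k.items()})
a=save('scene','s0.png');b=save('side','d0.png')
for c in('scene','side'):
  for q in('wrench','adapter1','nut_top','knob_grip','mark','tray','mat','mug','driver','cleaner','worm_top','wrench_grip'):
    try: print(c,q,[(round(r['score'],2),np.round(r['bbox']).tolist()) for r in arm.regions_of(q,c)][:4])
    except Exception as e: print(c,q,e)
E
```

```text
pics
{'t': 0.0, 'joint_pos': array([-1.27501794e+00,  2.76600038e-01,  1.50616779e+00,  1.06108270e-05,
        1.36070877e+00, -1.21011493e-01]), 'joint_velocities': array([-0.00011872, -0.00129425,  0.00225892,  0.00151576,  0.00124991,
       -0.00099937]), 'joint_torque': array([-6.47954621e-04, -4.16782451e+01, -2.45805109e+01, -5.05406169e-04,
        1.09358280e-02,  5.20038412e-06]), 'tcp_pos': array([ 0.23260709, -0.52525078,  0.23042304]), 'tool_rot': array([-3.07178561e+00, -6.49571693e-01,  2.41883749e-04]), 'ft_force': array([-0.26929254, -0.28123567, -0.40398788]), 'torque': array([-0.00497899, -0.00327602,  0.05692399]), 'finger_gap': 0.9997690361949894}
scene {'camera_matrix': [[385.485, 0.0, 279.702], [0.0, 385.485, 218.124], [0.0, 0.0, 1.0]], 'pose': [[0.693, -0.551, 0.464, 1.06], [0.72, 0.525, -0.453, -0.445], [0.006, 0.648, 0.761, 0.831], [0.0, 0.0, 0.0, 1.0]]}
side {'camera_matrix': [[417.269, 0.0, 280.211], [0.0, 417.269, 208.286], [0.0, 0.0, 1.0]], 'pose': [[-0.971, 0.12, -0.206, 0.386], [-0.239, -0.496, 0.835, 0.852], [-0.002, 0.86, 0.51, 0.607], [0.0, 0.0, 0.
[... 1262 characters left out ...]
10.0])]
side knob_grip [(0.89, [279.0, 191.0, 20.0, 26.0]), (0.7, [189.0, 237.0, 38.0, 10.0])]
side mark [(0.81, [303.0, 227.0, 95.0, 117.0]), (0.5, [299.0, 182.0, 11.0, 13.0])]
side tray [(0.97, [305.0, 227.0, 89.0, 124.0]), (0.64, [342.0, 332.0, 64.0, 33.0]), (0.61, [345.0, 167.0, 68.0, 13.0])]
side mat [(0.77, [344.0, 171.0, 74.0, 17.0]), (0.37, [293.0, 380.0, 70.0, 35.0]), (0.36, [343.0, 331.0, 63.0, 34.0])]
side mug [(0.9, [171.0, 333.0, 51.0, 72.0]), (0.74, [294.0, 379.0, 74.0, 38.0])]
side driver [(0.87, [196.0, 236.0, 51.0, 9.0])]
side cleaner [(0.6, [253.0, 163.0, 22.0, 55.0])]
side worm_top []
side wrench_grip [(0.84, [348.0, 169.0, 68.0, 15.0]), (0.45, [344.0, 172.0, 78.0, 18.0])]
```

Run:
```python
from h import *
for a,b in(('s0','s0b'),('d0','d0b')):
    im=cv2.imread(f'pics/{a}.png'); cv2.imwrite(f'pics/{b}.png',cv2.resize(im,(800,600),interpolation=cv2.INTER_CUBIC))
```

```text
(no output)
```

View pics/s0b.png

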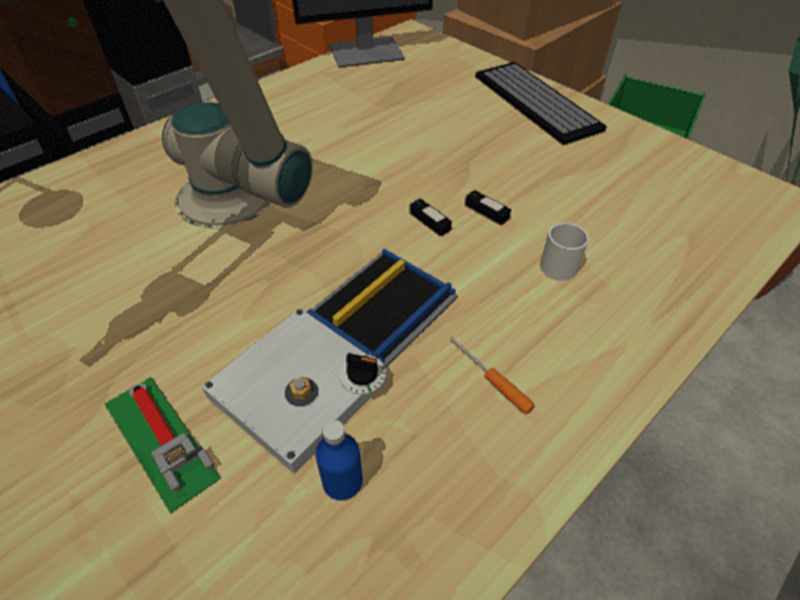

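View pics/d0b.png

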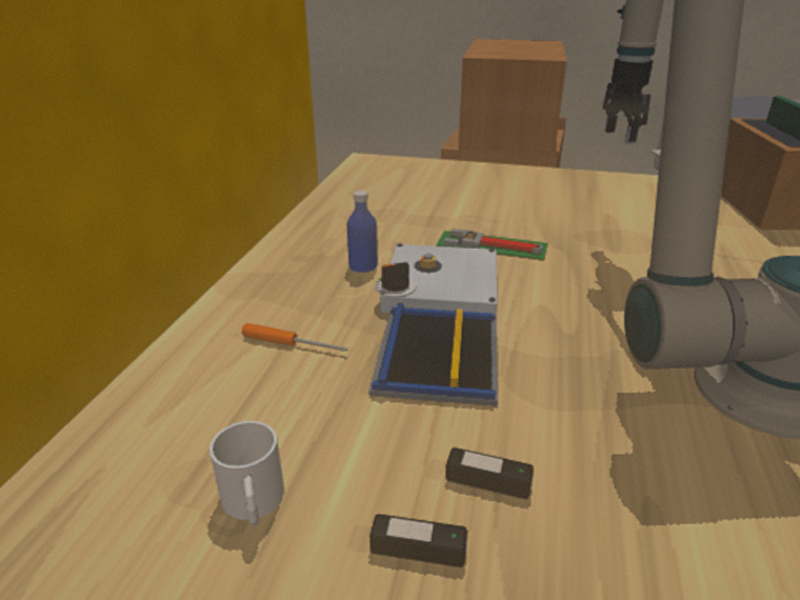

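Run:
```python
from h import *
S=arm.get_calibration('scene');D=arm.get_calibration('side')
f=.7
P={'nut':((300,383),(428,258)),'knobtop':((362,360),(397,268)),'wr_handleend':((140,390),(538,247)),'wr_worm':((177,455),(462,237)),'mug':None,'ad_near':((430,217),(490,473)),'ad_far':((488,207),(420,540)),'trayc':((383,303),(440,352))}
for n,v in P.items():
    if v: 
        a,b=[np.array(x)*f for x in v]; p=tri([ray(S,a),ray(D,b)]); print(n,p.round(3),'res',(proj(S,p)-a).round(1))
for n,uv,z in(('bottlebase',(341,485),0),('mugbase',(563,270),0),('drvtip',(453,340),.01),('drvend',(530,405),.01),('mat1',(105,405),.006),('mat2',(172,510),.006),('mat3',(220,477),.006),('mat4',(152,378),.006)): print(n,atz(S,np.array(uv)*f,z).round(3))
s=arm.read_state(); Tt=np.eye(4);Tt[:3,:3]=R.from_rotvec(s['tool_rot']).as_matrix();Tt[:3,3]=s['tcp_pos']
print(Tt.round(3)); print('cam in tool',(np.linalg.inv(Tt)@arm.get_calibration('wrist')['pose']).round(3).tolist())
```

```text
nut [ 0.59  -0.213  0.06 ] res [0.3 0.2]
knobtop [ 0.633 -0.117  0.079] res [-0.7 -0.4]
wr_handleend [ 0.377 -0.409  0.014] res [-1.  -0.8]
wr_worm [ 0.546 -0.421  0.02 ] res [2.4 1.5]
ad_near [0.405 0.288 0.014] res [-0.1 -0.1]
ad_far [0.473 0.411 0.015] res [-0.4 -0.2]
trayc [0.52  0.035 0.01 ] res [-0.5 -0.3]
bottlebase [ 0.747 -0.264  0.   ]
mugbase [0.71  0.381 0.   ]
drvtip [0.68  0.067 0.01 ]
drvend [0.866 0.059 0.01 ]
mat1 [ 0.361 -0.465  0.006]
mat2 [ 0.604 -0.473  0.006]
mat3 [ 0.609 -0.393  0.006]
mat4 [ 0.366 -0.381  0.006]
[[ 0.914  0.405 -0.     0.233]
 [ 0.405 -0.914 -0.    -0.526]
 [-0.     0.    -1.     0.231]
 [ 0.     0.     0.     1.   ]]
cam in tool [[0.001, 0.954, 0.299, 0.076], [1.0, -0.001, 0.001, -0.0], [0.001, 0.299, -0.954, -0.142], [0.0, 0.0, 0.0, 1.0]]
```

arm_command:
  rows: "5.27 -0.72 -0.3 0 0 0 8.5;5.27 -0.72 -0.3 0 0 0 8.5;5.27 -0.72 -0.3 0 0 0 8.5;5.27 -0.72 -0.3 0 0 0 8.5;5.27 -0.72 -0.3 0 0 0 8.5;5.27 -0.72 -0.3 0 0 0 8.5;5.27 -0.72 -0.3 0 0 0 8.5;0 0 0 0 0 8 8.5"

```text
t: 2.3
tcp_pos: [0.5531, -0.3278, 0.2521]
tool_rot: [-3.111, -0.435, -0.003]
ft_force: [-0.3, -0.6, 0.5]
finger_gap: 0.991
```

arm_command:
  rows: "0 0 0 0 0 8 8.5;0 0 0 0 0 7.9 8.5;0 0 0 0 0 0 8.5;0 0 0 0 0 0 8.5"

```text
t: 2.8
tcp_pos: [0.5497, -0.3304, 0.2523]
tool_rot: [3.142, 0.002, -0.0]
ft_force: [-0.7, 0.2, 0.1]
finger_gap: 0.996
```

```bash
cat >> h.py <<'E'
def st():
    s=arm.read_state();M=R.from_rotvec(s['tool_rot']).as_matrix()
    print('t',round(s['t'],2),'tcp',s['tcp_pos'].round(4),'yaw',np.degrees(np.arctan2(M[1,0],M[0,0])).round(2),'tilt',np.degrees(M[:2,2]).round(2),'F',s['ft_force'].round(1),'T',s['torque'].round(2),'gap',round(s['finger_gap'],3)); return s
E
python3 - <<'E'
from h import *
s=st(); w=arm.get_calibration('wrist'); im=save('wrist','w1.png'); np.save('w1.npy',w['pose'])
cv2.imwrite('pics/w1b.png',cv2.cvtColor(cv2.resize(im,(800,600),interpolation=cv2.INTER_CUBIC),cv2.COLOR_RGB2BGR))
for q in('wrench','nut_top','knob_grip','mark','worm_top'):
    print(q,[(round(r['score'],2),np.round(r['bbox']).tolist()) for r in arm.regions_of(q,'wrist')][:3])
E
```

```text
t 2.8 tcp [ 0.5497 -0.3304  0.2523] yaw 0.08 tilt [-0. -0.] F [-0.7  0.2  0.1] T [ 0.01 -0.05 -0.03] gap 0.996
wrench [(0.86, [355.0, 226.0, 68.0, 166.0])]
nut_top [(0.71, [173.0, 147.0, 33.0, 33.0])]
knob_grip [(0.68, [64.0, 100.0, 77.0, 60.0])]
mark [(0.7, [144.0, 162.0, 279.0, 212.0])]
worm_top [(0.64, [353.0, 228.0, 59.0, 165.0])]
```

View pics/w1b.png

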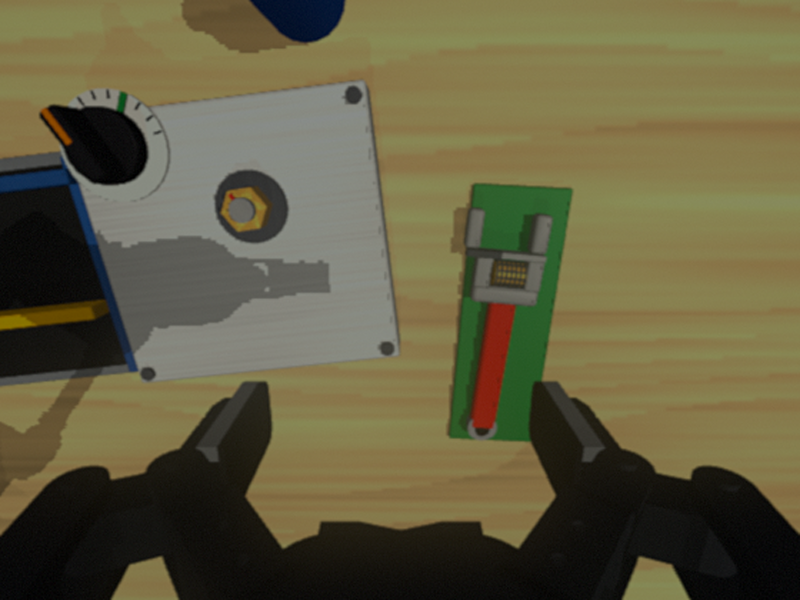

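Run:
```python
from h import *
w=arm.get_calibration('wrist');w['pose']=np.load('w1.npy'); f=.7
g=lambda u,v,z:atz(w,(u*f,v*f),z)
print('hend',g(483,420,.021),'hjunc',g(500,306,.021))
a,b=g(483,420,.021),g(500,306,.021); print('ang',np.degrees(np.arctan2(b[1]-a[1],b[0]-a[0])))
for c in((494,262),(530,263),(527,287),(490,286)): print('worm',g(*c,.027).round(4))
print('nut',g(242,208,.060),'red',g(233,198,.060))
for c in((474,184),(571,188),(450,438),(540,440)): print('mat',g(*c,.006).round(4))
for c in((362,83),(398,352),(137,380)): print('deck',g(*c,.04).round(4))
print('fixjaw',g(541,215,.022),'movjaw',g(477,213,.022))
im=cv2.imread('pics/w1.png'); cv2.imwrite('pics/n1.png',cv2.resize(im[100:190,120:240],(800,600),interpolation=cv2.INTER_CUBIC))
```

```text
hend [ 0.38966882 -0.40978063  0.021     ] hjunc [ 0.50380679 -0.4180851   0.021     ]
ang -4.161406113930903
worm [ 0.5444 -0.409   0.027 ]
worm [ 0.5436 -0.4391  0.027 ]
worm [ 0.5228 -0.4384  0.027 ]
worm [ 0.5236 -0.407   0.027 ]
nut [ 0.59167235 -0.21441439  0.06      ] red [ 0.59883488 -0.20859094  0.06      ]
mat [ 0.6065 -0.3924  0.006 ]
mat [ 0.6034 -0.4741  0.006 ]
mat [ 0.3594 -0.381   0.006 ]
mat [ 0.3574 -0.4716  0.006 ]
deck [ 0.6783 -0.3029  0.04  ]
deck [ 0.4682 -0.3289  0.04  ]
deck [ 0.4409 -0.0999  0.04  ]
fixjaw [ 0.58274015 -0.44606718  0.022     ] movjaw [ 0.58424419 -0.39347534  0.022     ]
```

View pics/n1.png

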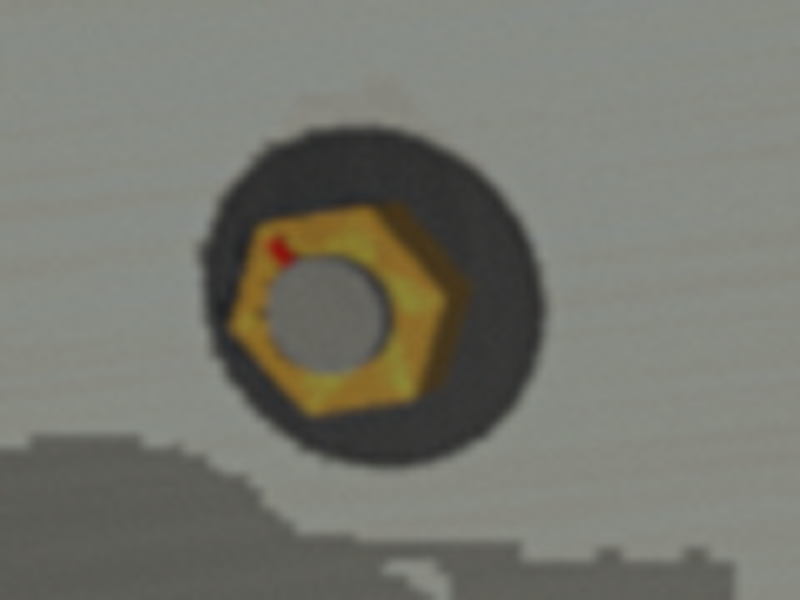

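```bash
cat > nut.py <<'E'
from h import *
def fit(cal,corn,z=.060):
    P=np.array([atz(cal,c,z)[:2] for c in corn]); c=P.mean(0)
    a=[np.degrees(np.arctan2(*(p-c)[::-1]))+60*i for i,p in enumerate(P)]
    r=np.linalg.norm(P-c,axis=1); print('c',c.round(4),'ang',np.round((np.array(a)+180)%360-180,1),'r',(r*1e3).round(1))
E
python3 - <<'E'
from nut import *
w=arm.get_calibration('wrist');w['pose']=np.load('w1.npy')
C=[(120+u*.15,100+v*.15) for u,v in((262,222),(378,207),(448,297),(410,400),(312,415),(230,325))]
fit(w,C)
E
```

```text
c [ 0.5905 -0.216 ] ang [38.  34.9 37.8 35.2 39.3 36.7] r [17.4 17.7 17.4 16.9 17.4 17.7]
```

arm_command:
  rows: "-1.62 2.24 3.05 0 0 0 6;-1.62 2.24 3.05 0 0 0 6;-1.62 2.24 3.05 0 0 0 6;-1.62 2.24 3.05 0 0 3.5 6;0 0 0 0 0 0 6;0 0 0 0 0 0 6;0 0 0 0 0 0 6"

```text
t: 3.98
tcp_pos: [0.4862, -0.4199, 0.1319]
tool_rot: [3.138, -0.094, 0.004]
ft_force: [0.2, -0.0, 0.5]
finger_gap: 0.697
```

Run:
```python
from h import *
s=st(); w=arm.get_calibration('wrist'); im=save('wrist','w2.png'); np.save('w2.npy',w['pose'])
cv2.imwrite('pics/w2b.png',cv2.cvtColor(cv2.resize(im,(800,600),interpolation=cv2.INTER_CUBIC),cv2.COLOR_RGB2BGR))
```

```text
t 3.98 tcp [ 0.4862 -0.4199  0.1319] yaw -3.44 tilt [ 0.13 -0.11] F [ 0.2 -0.   0.5] T [-0.06  0.01  0.01] gap 0.697
```

View pics/w2b.png

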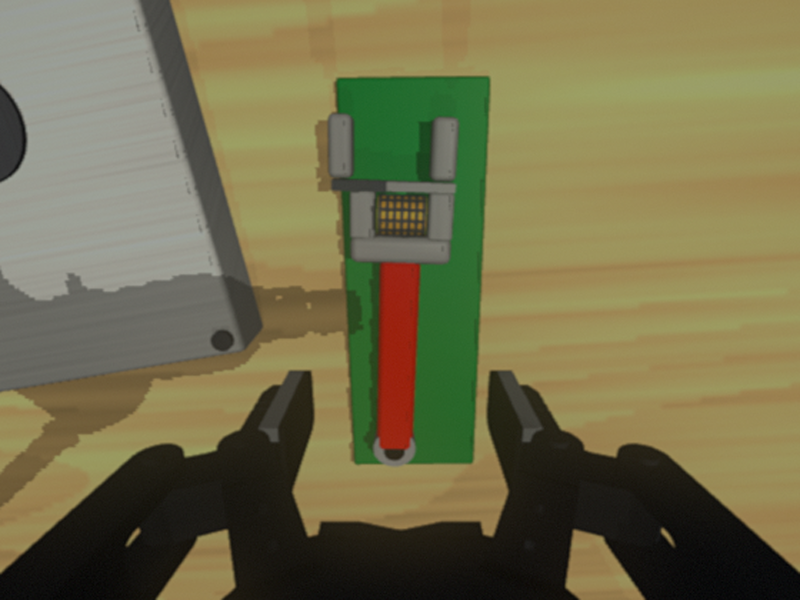

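Run:
```python
from h import *
w=arm.get_calibration('wrist');w2=dict(w,pose=np.load('w2.npy'));w1=dict(w,pose=np.load('w1.npy')); f=.7
g=lambda u,v,z:atz(w2,(u*f,v*f),z)
for n,c1,c2 in(('junc',(500,306),(400,264)),('worm',(510,275),(402,214)),('matTL',(474,184),(337,77)),('matTR',(571,188),(489,77)),('jawTipR',(543,217),(445,119))):
    print(n,tri([ray(w1,np.array(c1)*f),ray(w2,np.array(c2)*f)]).round(4))
j=g(400,264,.021);e=g(395.5,440,.021);print('j',j,'e',e,'ang',np.degrees(np.arctan2(*(j-e)[1::-1])))
for c in((352,250),(450,252),(332,185),(455,187),(340,116),(446,120),(435,120),(455,120),(350,120),(330,120)): print('head',c,g(*c,.022).round(4))
wm=g(402,214,.029);print('worm',wm)
for a in(-3,-2,-1.5): 
  d=np.array([np.cos(np.radians(a)),np.sin(np.radians(a))]); print(a,'orig from worm',wm[:2]+.0365*d,'from junc',j[:2]+.062*d)
M=[g(*c,.006)[:2].round(4) for c in((337,77),(489,77),(473,463),(356,463))];print(M,np.mean(M,0))
```

```text
junc [ 0.5017 -0.4208  0.011 ]
worm [ 0.5333 -0.4239  0.0252]
matTL [ 0.6068 -0.3928  0.0049]
matTR [ 0.6031 -0.4767 -0.0009]
jawTipR [ 0.581  -0.4495  0.018 ]
j [ 0.50500147 -0.42136301  0.021     ] e [ 0.38782377 -0.41144373  0.021     ] ang -4.838641200020437
head (352, 250) [ 0.515  -0.3946  0.022 ]
head (450, 252) [ 0.5105 -0.4502  0.022 ]
head (332, 185) [ 0.5513 -0.387   0.022 ]
head (455, 187) [ 0.5462 -0.4539  0.022 ]
head (340, 116) [ 0.5858 -0.3948  0.022 ]
head (446, 120) [ 0.5805 -0.45    0.022 ]
head (435, 120) [ 0.5809 -0.4442  0.022 ]
head (455, 120) [ 0.5803 -0.4547  0.022 ]
head (350, 120) [ 0.5835 -0.3998  0.022 ]
head (330, 120) [ 0.5842 -0.3894  0.022 ]
worm [ 0.53422228 -0.42417703  0.029     ]
-3 orig from worm [ 0.57067225 -0.42608729] from junc [ 0.5669165  -0.42460784]
-2 orig from worm [ 0.57070004 -0.42545086] from junc [ 0.5669637  -0.42352678]
-1.5 orig from worm [ 0.57070977 -0.42513248] from junc [ 0.56698022 -0.42298598]
[array([ 0.607 , -0.3932]), array([ 0.6021, -0.4755]), array([ 0.3555, -0.4641]), array([ 0.3604, -0.3817])] [ 0.48125  -0.428625]
```

arm_command:
  rows: "-0.1 0 2.5 0 0 1 6;-0.1 0 2.5 0 0 0 6;-0.1 0 2.5 0 0 0 6;0 0 2.5 0 0 0 6;0 0 1.3 0 0 0 6;0 0 1 0 0 0 6;0 0 0 0 0 0 6;0 0 0 0 0 0 6"
  squeeze: 60

```text
t: 5.03
tcp_pos: [0.4824, -0.4202, 0.0082]
tool_rot: [3.138, -0.124, 0.002]
ft_force: [0.3, -0.2, 0.7]
finger_gap: 0.7
```

arm_command:
  rows: "0 0 0 0 0 0 3;0 0 0 0 0 0 2;0 0 0 0 0 0 2;0 0 0 0 0 0 2;0 0 0 0 0 0 2;0 0 0 0 0 0 2"

```text
t: 5.78
tcp_pos: [0.4821, -0.4199, 0.0081]
tool_rot: [3.139, -0.124, 0.001]
ft_force: [-0.8, 1.0, 5.4]
finger_gap: 0.265
```

arm_command:
  rows: "0 0 -1 0 0 0 2;0 0 -2 0 0 0 2;0 0 -3 0 0 0 2;0 0 -3 0 0 0 2;0 0 -3 0 0 0 2;0 0 0 0 0 0 2;0 0 0 0 0 0 2;0 0 0 0 0 0 2"

```text
t: 6.78
tcp_pos: [0.4809, -0.4187, 0.1252]
tool_rot: [-3.136, 0.124, 0.005]
ft_force: [-0.1, 0.5, -4.9]
finger_gap: 0.26
```

Run:
```python
from h import *
s=st(); w=arm.get_calibration('wrist'); im=save('wrist','w3.png'); np.save('w3.npy',w['pose'])
cv2.imwrite('pics/w3b.png',cv2.cvtColor(cv2.resize(im,(800,600),interpolation=cv2.INTER_CUBIC),cv2.COLOR_RGB2BGR))
```

```text
t 6.78 tcp [ 0.4809 -0.4187  0.1252] yaw -4.52 tilt [-0.16  0.17] F [-0.1  0.5 -4.9] T [-0.    0.07  0.03] gap 0.26
```

View pics/w3b.png

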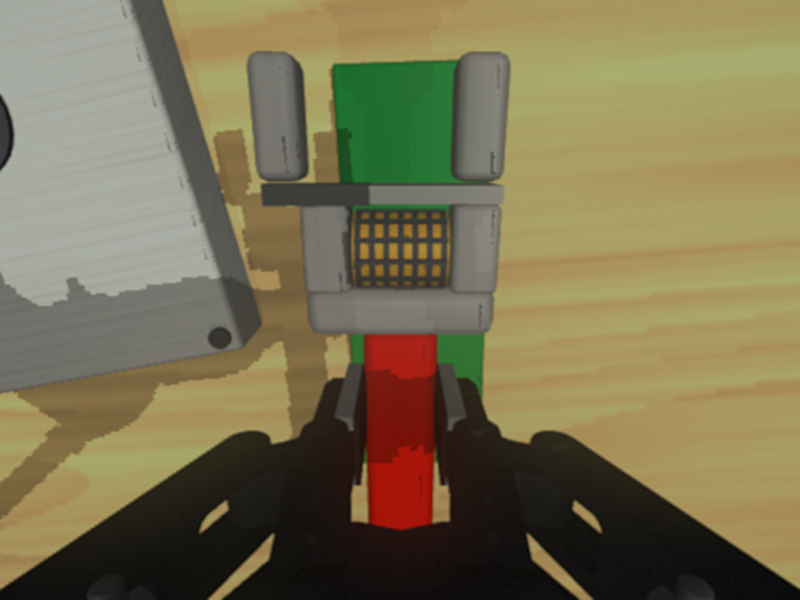

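Run:
```python
from h import *
s=arm.read_state();w=dict(arm.get_calibration('wrist'),pose=np.load('w3.npy'));f=.7
M=R.from_rotvec(s['tool_rot']).as_matrix()
def t(u,v,zt): # in tool frame at tool z=zt
    o,d=ray(w,(u*f,v*f)); o=M.T@(o-s['tcp_pos']); d=M.T@d; return (o+d*(zt-o[2])/d[2]).round(4)
print('junc',t(400,334,-.0128),'end vis',t(400,525,-.0128))
for c in((366,334),(434,334)): print('handle w',t(*c,-.0128))
for c in((310,320),(492,320),(305,210),(497,205),(456,60),(508,60),(482,53),(274,53),(302,60),(250,60),(262,190),(503,190)): print(c,t(*c,-.0138))
for c in((355,250),(448,250),(401,211),(401,287)): print('worm',t(*c,-.0198))
```

```text
junc [ 0.0243  0.0002 -0.0128] end vis [-0.0488  0.0002 -0.0128]
handle w [ 0.0243 -0.0103 -0.0128]
handle w [ 0.0244  0.0106 -0.0128]
(310, 320) [ 0.0293 -0.0271 -0.0138]
(492, 320) [ 0.0293  0.028  -0.0138]
(305, 210) [ 0.0621 -0.0266 -0.0138]
(497, 205) [ 0.0635  0.0273 -0.0138]
(456, 60) [ 0.0999  0.0144 -0.0138]
(508, 60) [ 0.0999  0.0277 -0.0138]
(482, 53) [ 0.1015  0.021  -0.0138]
(274, 53) [ 0.1015 -0.032  -0.0138]
(302, 60) [ 0.0999 -0.0249 -0.0138]
(250, 60) [ 0.0999 -0.0382 -0.0138]
(262, 190) [ 0.0675 -0.0381 -0.0138]
(503, 190) [ 0.0676  0.0287 -0.0138]
worm [ 0.0519 -0.0122 -0.0198]
worm [ 0.0519  0.0133 -0.0198]
worm [ 0.0625  0.0004 -0.0198]
worm [ 0.0413  0.0004 -0.0198]
```

arm_command:
  rows: "0.75 -3.7 0 0 0 0 2;0.75 -3.7 0 0 0 0 2;0.75 -3.7 0 0 0 0 2;0.75 -3.7 0 0 0 0 2;0 0 0 0 0 -8.3 2;0 0 0 0 0 -8.3 2;0 0 0 0 0 -8.3 2;0 0 0 0 0 -8.3 2"

```text
t: 7.82
tcp_pos: [0.5231, -0.2742, 0.1263]
tool_rot: [-3.041, -0.785, 0.002]
ft_force: [-1.0, -0.1, -4.1]
finger_gap: 0.259
```

arm_command:
  rows: "0 0 1 0 0 -8.3 2;0 0 1 0 0 0 2;0 0 0 0 0 0 2;0 0 0 0 0 0 2;0 0 0 0 0 0 2;0 0 0 0 0 0 2"

```text
t: 8.57
tcp_pos: [0.5237, -0.2747, 0.1077]
tool_rot: [2.979, 0.996, 0.001]
ft_force: [-0.3, 0.5, -5.1]
finger_gap: 0.262
```

Run:
```python
from h import *
s=st(); w=arm.get_calibration('wrist'); im=save('wrist','w4.png'); np.save('w4.npy',w['pose'])
cv2.imwrite('pics/w4b.png',cv2.cvtColor(cv2.resize(im[0:300,80:480],(800,600),interpolation=cv2.INTER_CUBIC),cv2.COLOR_RGB2BGR))
```

```text
t 8.57 tcp [ 0.5237 -0.2747  0.1077] yaw 36.97 tilt [ 0.04 -0.03] F [-0.3  0.5 -5.1] T [-0.05  0.03 -0.01] gap 0.262
```

View pics/w4b.png

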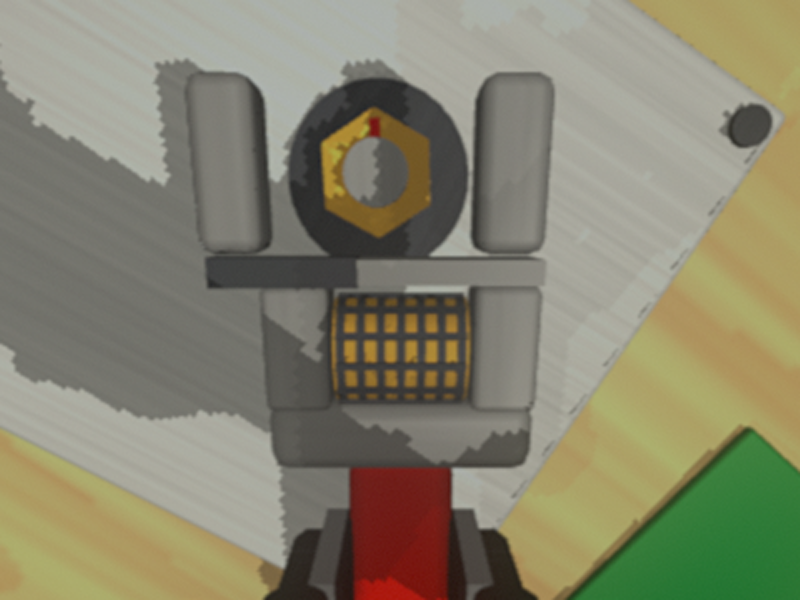

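Run:
```python
from nut import *
s=arm.read_state();w=dict(arm.get_calibration('wrist'),pose=np.load('w4.npy'))
C=[(80+u/2,v/2) for u,v in((376,106),(431,143),(430,206),(378,238),(326,206),(321,143))]
fit(w,C)
P=np.mean([atz(w,c,.06) for c in C],0); M=R.from_rotvec(s['tool_rot']).as_matrix(); print('nut in tool',(M.T@(P-s['tcp_pos'])).round(4))
def t(u,v,zt):
    o,d=ray(w,(80+u/2,v/2)); o=M.T@(o-s['tcp_pos']); d=M.T@d; return (o+d*(zt-o[2])/d[2]).round(4)
for c in((265,150),(475,150),(520,74),(220,74),(400,257),(400,288)): print(t(*c,-.0138),t(*c,.002))
```

```text
c [ 0.5907 -0.2156] ang [37.3 35.5 37.9 37.3 36.7 39.1] r [17.5 17.2 17.2 17.1 16.9 17.5]
nut in tool [ 0.0892 -0.0069  0.0476]
[ 0.0891 -0.0258 -0.0138] [ 0.0907 -0.0289  0.002 ]
[ 0.0891  0.0138 -0.0138] [0.0908 0.0155 0.002 ]
[ 0.1019  0.0215 -0.0138] [0.1051 0.0242 0.002 ]
[ 0.1019 -0.0332 -0.0138] [ 0.1051 -0.0372  0.002 ]
[ 0.0696 -0.0003 -0.0138] [ 0.0688 -0.0003  0.002 ]
[ 0.0636 -0.0003 -0.0138] [ 0.0621 -0.0003  0.002 ]
```

arm_command:
  rows: "-0.05 0 1.2 0 0 0 2;0 0 1.2 0 0 0 2;0 0 1.2 0 0 0 2;0 0 1.2 0 0 0 2;0 0 0.8 0 0 0 2;0 0 0.4 0 0 0 2;0 0 0 0 0 0 2;0 0 0 0 0 0 2"

```text
t: 9.62
tcp_pos: [0.5234, -0.2751, 0.0478]
tool_rot: [2.979, 0.996, 0.001]
ft_force: [0.5, 0.8, -4.6]
finger_gap: 0.259
```

arm_command:
  rows: "0 0 0.3 0 0 0 2;0 0 0.2 0 0 0 2;0 0 0 0 0 0 2"

```text
t: 10.0
tcp_pos: [0.523, -0.2749, 0.0423]
tool_rot: [2.979, 0.996, 0.0]
ft_force: [0.0, -0.3, -4.8]
finger_gap: 0.258
```

arm_command:
  rows: "0 0 0.1 0 0 0 2;0 0 0.1 0 0 0 2;0 0 0 0 0 0 2;0 0 0 0 0 0 2"

```text
t: 10.5
tcp_pos: [0.523, -0.2749, 0.042]
tool_rot: [2.979, 0.996, 0.001]
ft_force: [-3.0, 1.3, 7.3]
finger_gap: 0.263
```

arm_command:
  rows: "0 0 0 0 0 0 5;0 0 0 0 0 0 5;0 0 0 0 0 0 5;0 0 -1.5 0 0 0 5;0 0 -2 0 0 0 5;0 0 -2 0 0 0 5;2 0 0 0 0 0 0;2.2 0 0 0 0 0 0"

```text
t: 11.5
tcp_pos: [0.5577, -0.2487, 0.0953]
tool_rot: [2.98, 0.995, 0.001]
ft_force: [-0.2, -0.7, -0.0]
finger_gap: 0.17
```

arm_command:
  rows: "0 0 0 0 0 0 0;0 0 0 0 0 0 0;0 0 0 0 0 0 0;0 0 0 0 0 0 0;0 0 1 0 0 0 0;0 0 1 0 0 0 0;0 0 0.6 0 0 0 0;0 0 0 0 0 0 0"

```text
t: 12.5
tcp_pos: [0.5561, -0.2493, 0.0684]
tool_rot: [-2.978, -0.996, 0.002]
ft_force: [0.4, 0.5, 0.1]
finger_gap: -0.001
```

Run:
```python
from h import *
s=st(); w=arm.get_calibration('wrist'); im=save('wrist','w5.png'); np.save('w5.npy',w['pose'])
cv2.imwrite('pics/w5b.png',cv2.cvtColor(cv2.resize(im[100:400,80:480],(800,600),interpolation=cv2.INTER_CUBIC),cv2.COLOR_RGB2BGR))
```

```text
t 12.5 tcp [ 0.5561 -0.2493  0.0684] yaw 36.98 tilt [-0.08  0.04] F [0.4 0.5 0.1] T [ 0.06 -0.02  0.01] gap -0.001
```

View pics/w5b.png

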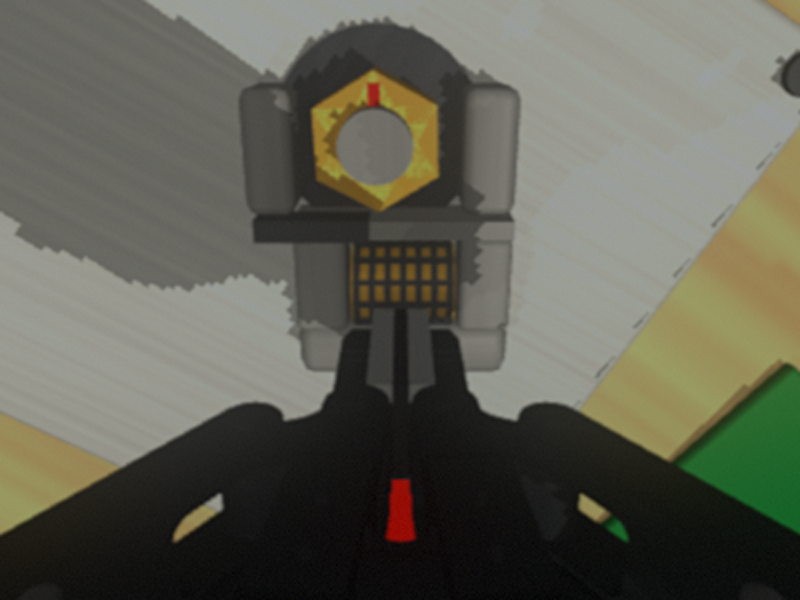

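arm_command:
  rows: "0 0 0.4 0 0 0 0;0 0 0.1 0 0 0 0;0 0 0 0 0 0 0"

```text
t: 12.92
tcp_pos: [0.5566, -0.2496, 0.0643]
tool_rot: [2.979, 0.996, 0.0]
ft_force: [0.3, 0.1, -0.2]
finger_gap: 0.001
```

arm_command:
  rows: "0 0 0.1 0 0 0 0;0 0 0 0 0 0 0"

```text
t: 13.18
tcp_pos: [0.5566, -0.2496, 0.0633]
tool_rot: [2.979, 0.996, -0.0]
ft_force: [0.2, 0.2, -0.6]
finger_gap: -0.0
```

arm_command:
  rows: "0 0 0.1 0 0 0 0;0 0 0.05 0 0 0 0;0 0 0 0 0 0 0"

```text
t: 13.55
tcp_pos: [0.5569, -0.2496, 0.0627]
tool_rot: [2.979, 0.996, 0.001]
ft_force: [-0.8, 1.5, 5.3]
finger_gap: 0.002
```

arm_command:
  rows: "0 0 0.05 0 0 0 0;0.3 0 0 0 0 0 0;0.3 0 0 0 0 0 0;0.3 0 0 0 0 0 0;0.3 0 0 0 0 0 0;0.3 0 0 0 0 0 0;0.3 0 0 0 0 0 0;0 0 0 0 0 0 0"

```text
t: 14.55
tcp_pos: [0.5702, -0.2395, 0.0628]
tool_rot: [2.978, 0.997, -0.003]
ft_force: [-3.2, -0.5, 8.8]
finger_gap: 0.002
```

Run:
```python
from h import *
s=st(); w=arm.get_calibration('wrist'); im=save('wrist','w6.png'); np.save('w6.npy',w['pose'])
```

```text
t 14.55 tcp [ 0.5702 -0.2395  0.0628] yaw 37.03 tilt [-0.06 -0.11] F [-3.2 -0.5  8.8] T [-0.13  0.73 -0.  ] gap 0.002
```

arm_command:
  rows: "0 0 -1 0 0 0 0;-1.8 0 0 0 0 0 0;0 0 0.8 0 0 0 0;0 0 0.2 0 0 0 0;0 0 0 0 0 0 0;0.3 0 0 0 0 0 0;0.3 0 0 0 0 0 0;0.3 0 0 0 0 0 0"

```text
t: 15.6
tcp_pos: [0.5623, -0.2459, 0.0627]
tool_rot: [2.977, 0.997, -0.005]
ft_force: [-5.8, -2.0, 13.8]
finger_gap: -0.0
```

arm_command:
  rows: "0.3 0 0 0 0 0 0;0.3 0 0 0 0 0 0;0.3 0 0 0 0 0 0;0 0 0 0 0 0 0;0 0 -1 0 0 0 0;-1.8 0 0 0 0 0 0;0 0 0 0 0 0 0"

```text
t: 16.48
tcp_pos: [0.5549, -0.2501, 0.0706]
tool_rot: [-2.979, -0.994, 0.002]
ft_force: [0.0, -0.2, -0.5]
finger_gap: 0.001
```

Run:
```python
from h import *
s=st(); w=arm.get_calibration('wrist'); im=save('wrist','w7.png'); np.save('w7.npy',w['pose'])
a=cv2.imread('pics/w5.png')[100:250,160:400]; b=cv2.imread('pics/w7.png')[100:250,160:400]
cv2.imwrite('pics/w7b.png',np.hstack([cv2.resize(x,(400,250),interpolation=cv2.INTER_CUBIC) for x in(a,b)]))
```

```text
t 16.48 tcp [ 0.5549 -0.2501  0.0706] yaw 36.9 tilt [-0.1   0.04] F [ 0.  -0.2 -0.5] T [-0.01 -0.02  0.02] gap 0.001
```

View pics/w7b.png

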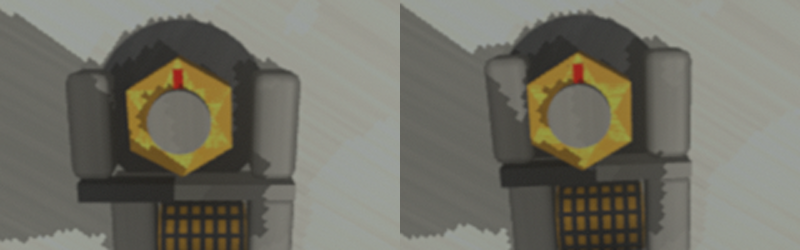

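arm_command:
  rows: "0 0 0.8 0 0 0 0;0 0 0.2 0 0 0 0;0 0 0 0 0 0 0;0.3 0 0 0 0 0 0;0.3 0 0 0 0 0 0;0.3 0 0 0 0 0 0;0.3 0 0 0 0 0 0;0.3 0 0 0 0 0 0"

```text
t: 17.52
tcp_pos: [0.5656, -0.2409, 0.0627]
tool_rot: [-2.978, -0.998, 0.009]
ft_force: [-9.3, -1.0, 14.9]
finger_gap: -0.004
```

arm_command:
  rows: "0.3 0 0 0 0 0 0;0 0 0 0 0 0 0"

```text
t: 17.77
tcp_pos: [0.5679, -0.2387, 0.0627]
tool_rot: [-2.977, -0.998, 0.009]
ft_force: [-8.9, -0.3, 15.1]
finger_gap: 0.0
```

arm_command:
  rows: "0 0 -1 0 0 0 0;-1.8 0 0 0 0 0 0;0 0 0.8 0 0 0 0;0 0 0.2 0 0 0 0;0 0 0 0 0 0 0;0.3 0 0 0 0 0 0;0.3 0 0 0 0 0 0;0.3 0 0 0 0 0 0"

```text
t: 18.77
tcp_pos: [0.5585, -0.2474, 0.0616]
tool_rot: [2.976, 1.001, -0.02]
ft_force: [-16.9, -12.1, 12.1]
finger_gap: -0.003
```

Run:
```python
from h import *
s=st()
```

```text
t 18.77 tcp [ 0.5585 -0.2474  0.0616] yaw 37.19 tilt [-0.65 -0.33] F [-16.9 -12.1  12.1] T [-1.84  2.79  0.05] gap -0.003
```

arm_command:
  rows: "-0.3 0 0 0 0 0 0;-0.3 0 0 0 0 0 0;0 0 -1 0 0 0 0;0 0 -2 0 0 0 0;0 0 -2 0 0 0 0;0 0 0 0 0 0 0;0 0 0 0 0 0 0"

```text
t: 19.65
tcp_pos: [0.559, -0.2473, 0.1108]
tool_rot: [-2.979, -0.997, 0.0]
ft_force: [-1.2, -0.1, -0.1]
finger_gap: -0.002
```

Run:
```python
from h import *
s=st(); w=arm.get_calibration('wrist'); im=save('wrist','w8.png'); np.save('w8.npy',w['pose'])
cv2.imwrite('pics/w8b.png',cv2.cvtColor(cv2.resize(im[60:330,100:460],(800,600),interpolation=cv2.INTER_CUBIC),cv2.COLOR_RGB2BGR))
```

```text
t 19.65 tcp [ 0.559  -0.2473  0.1108] yaw 37.0 tilt [-0.01  0.03] F [-1.2 -0.1 -0.1] T [-0.01  0.01 -0.01] gap -0.002
```

View pics/w8b.png

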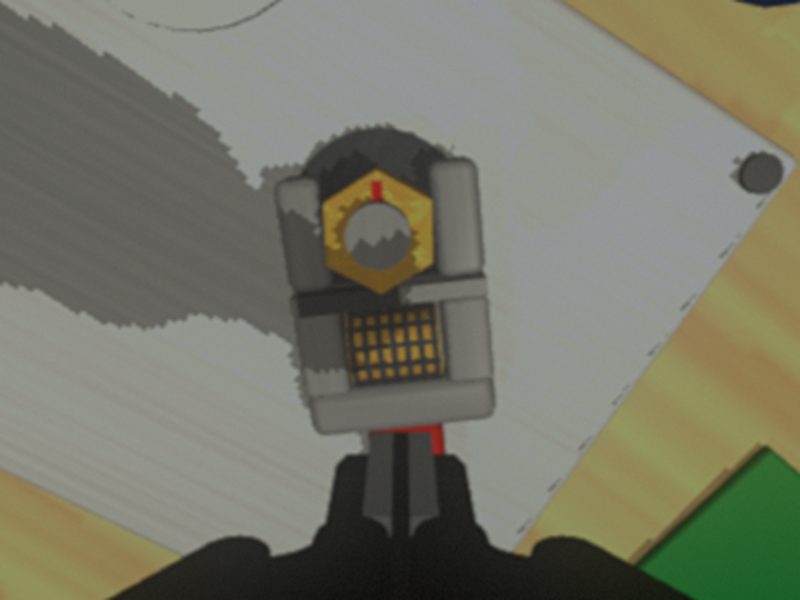

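Run:
```python
from nut import *
s=arm.read_state();w=dict(arm.get_calibration('wrist'),pose=np.load('w8.npy'));k=.45
px=lambda u,v:(100+u*k,60+v*k)
M=R.from_rotvec(s['tool_rot']).as_matrix()
def t(u,v,z): return (M.T@(atz(w,px(u,v),z)-s['tcp_pos'])*1e3).round(1)
fit(w,[px(*c) for c in((377,168),(433,202),(432,262),(380,293),(326,260),(322,202))])
for n,c,z in(('Rin top',(434,168),.056),('Rin bot',(440,272),.056),('Rout top',(476,165),.056),('Rout bot',(493,410),.056),('Lout top',(277,188),.056),('Lout bot',(299,288),.056),('Lin top',(318,183),.056),('Lin bot',(329,285),.056),('headRearL',(316,430),.056),('headRearR',(493,412),.056),('rearLtop',(311,398),.056),('worm',(395,345),.063),('junc',(406,432),.055)): print(n,t(*c,z))
```

```text
c [ 0.5912 -0.215 ] ang [37.7 35.7 37.6 38.  35.1 38.9] r [17.3 17.1 17.2 17.4 16.7 17.4]
Rin top [62.4  9.2 54.4]
Rin bot [33.3 11.3 54.4]
Rout top [63.2 20.7 54.4]
Rout bot [-9.7 28.3 54.4]
Lout top [ 57.  -34.3  54.4]
Lout bot [ 28.5 -29.4  54.4]
Lin top [ 58.3 -22.9  54.4]
Lin bot [ 29.4 -20.7  54.4]
headRearL [-16.4 -26.   54.4]
headRearR [-10.3  28.3  54.4]
rearLtop [ -5.8 -27.2  54.4]
worm [13.5 -1.6 47.4]
junc [-17.6   1.7  55.4]
```

arm_command:
  rows: "-2 -0.3 0 0 0 0 6.5;-2 -0.34 0 0 0 0 6.5;0 0 1.8 0 0 0 6.5;0 0 1.8 0 0 0 6.5;0 0 1.8 0 0 0 6.5;0 0 1 0 0 0 6.5;0 0 0.3 0 0 0 6.5;0 0 0 0 0 0 6.5"
  squeeze: 25

```text
t: 20.7
tcp_pos: [0.5231, -0.2671, 0.0446]
tool_rot: [2.979, 0.996, 0.0]
ft_force: [0.4, -0.0, -0.4]
finger_gap: 0.764
```

arm_command:
  rows: "0 0 0 0 0 0 4;0 0 0 0 0 0 3;0 0 0 0 0 0 2;0 0 0 0 0 0 2;0 0 0 0 0 0 2;0 0 0 0 0 0 2;0 0 0 0 0 0 2"

```text
t: 21.58
tcp_pos: [0.5244, -0.2681, 0.0455]
tool_rot: [2.976, 0.996, 0.003]
ft_force: [0.8, -3.3, 5.7]
finger_gap: 0.271
```

arm_command:
  rows: "0 0 0 0 0 0 5;0 0 0 0 0 0 5;0 0 -1 0 0 0 5;0 0 -2 0 0 0 5;0 0 -2 0 0 0 5;2 0 0 0 0 0 0;2.2 0 0 0 0 0 0;0 0 0 0 0 0 0"

```text
t: 22.58
tcp_pos: [0.5581, -0.2396, 0.0933]
tool_rot: [-2.977, -1.0, 0.001]
ft_force: [0.2, 0.5, -0.4]
finger_gap: 0.005
```

arm_command:
  rows: "0 0 0 0 0 0 0;0 0 0 0 0 0 0;0 0 1 0 0 0 0;0 0 1 0 0 0 0;0 0 0.8 0 0 0 0;0 0 0 0 0 0 0;0 0 0 0 0 0 0"

```text
t: 23.45
tcp_pos: [0.5569, -0.2416, 0.0663]
tool_rot: [2.979, 0.996, 0.0]
ft_force: [0.6, -0.4, 0.3]
finger_gap: -0.002
```

Run:
```python
from h import *
s=st(); w=arm.get_calibration('wrist'); im=save('wrist','w9.png'); np.save('w9.npy',w['pose'])
cv2.imwrite('pics/w9b.png',cv2.cvtColor(cv2.resize(im[60:330,100:460],(800,600),interpolation=cv2.INTER_CUBIC),cv2.COLOR_RGB2BGR))
```

```text
t 23.45 tcp [ 0.5569 -0.2416  0.0663] yaw 36.98 tilt [ 0.01 -0.01] F [ 0.6 -0.4  0.3] T [-0.02 -0.04  0.01] gap -0.002
```

View pics/w9b.png

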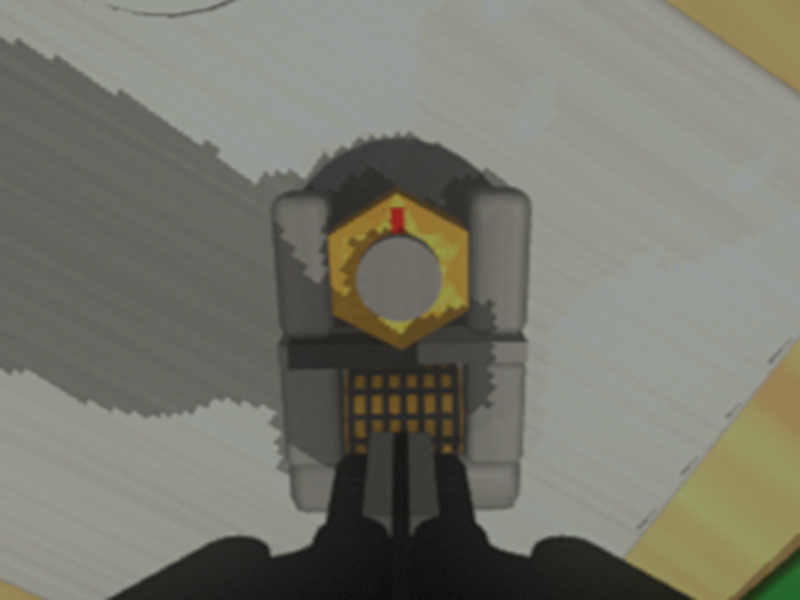

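arm_command:
  rows: "0 0 0.3 0 0 0 0;0 0 0.15 0 0 0 0;0 0 0 0 0 0 0"

```text
t: 23.88
tcp_pos: [0.5573, -0.2416, 0.0629]
tool_rot: [2.978, 0.996, 0.002]
ft_force: [-1.1, 0.0, 5.7]
finger_gap: -0.002
```

arm_command:
  rows: "0.3 0 0.05 0 0 0 0;0.3 0 0 0 0 0 0;0.3 0 0 0 0 0 0;0 0 0 0 0 0 0"

```text
t: 24.38
tcp_pos: [0.5623, -0.2377, 0.0628]
tool_rot: [2.976, 0.998, -0.006]
ft_force: [-6.0, -3.7, 9.1]
finger_gap: -0.004
```

arm_command:
  rows: "0.3 0 0 0 0 0 0;0.3 0 0 0 0 0 0;0.2 0 0 0 0 0 0;0 0 0 0 0 0 0"

```text
t: 24.88
tcp_pos: [0.5687, -0.2333, 0.0628]
tool_rot: [2.976, 0.998, -0.006]
ft_force: [-6.3, -4.4, 8.8]
finger_gap: -0.001
```

arm_command:
  rows: "0 0 -1 0 0 0 0;-1.7 0 0 0 0 0 0;0 0 0.8 0 0 0 0;0 0 0.25 0 0 0 0;0 0 0 0 0 0 0;0.2 0 0 0 0 0 0;0.2 0 0 0 0 0 0;0.2 0 0 0 0 0 0"

```text
t: 25.88
tcp_pos: [0.5574, -0.2411, 0.0625]
tool_rot: [2.975, 1.0, -0.014]
ft_force: [-14.3, -8.7, 17.6]
finger_gap: -0.001
```

arm_command:
  rows: "0.3 0 0 0 0 0 0;0.3 0 0 0 0 0 0;0.3 0 0 0 0 0 0;0 0 0 0 0 0 0"

```text
t: 26.38
tcp_pos: [0.566, -0.2354, 0.0626]
tool_rot: [2.975, 0.998, -0.01]
ft_force: [-10.1, -6.2, 16.7]
finger_gap: -0.001
```

arm_command:
  rows: "0 0 -1 0 0 0 0;-1.5 0 -1 0 0 0 0;0 0 -2 0 0 0 0;0 0 0 0 0 0 0;0 0 0 0 0 0 0"

```text
t: 27.0
tcp_pos: [0.5562, -0.2414, 0.1001]
tool_rot: [-2.979, -0.996, 0.001]
ft_force: [-0.2, -0.2, 0.2]
finger_gap: -0.001
```

Run:
```python
from h import *
s=st(); w=arm.get_calibration('wrist'); im=save('wrist','w10.png'); np.save('w10.npy',w['pose'])
cv2.imwrite('pics/w10b.png',cv2.cvtColor(cv2.resize(im[60:285,120:420],(800,600),interpolation=cv2.INTER_CUBIC),cv2.COLOR_RGB2BGR))
```

```text
t 27.0 tcp [ 0.5562 -0.2414  0.1001] yaw 36.97 tilt [-0.05  0.03] F [-0.2 -0.2  0.2] T [-0.02 -0.01 -0.04] gap -0.001
```

View pics/w10b.png

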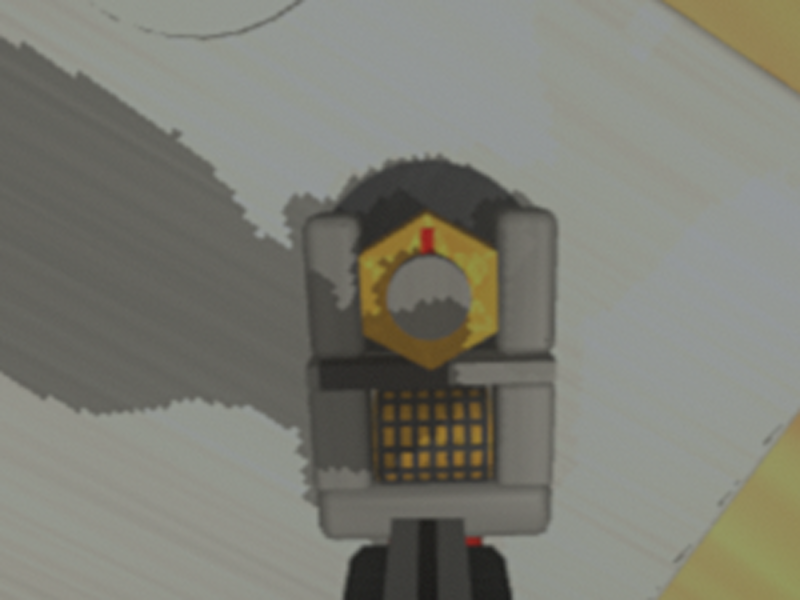

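Run:
```python
from nut import *
s=arm.read_state();w=dict(arm.get_calibration('wrist'),pose=np.load('w10.npy'));k=.375
px=lambda u,v:(120+u*k,60+v*k)
M=R.from_rotvec(s['tool_rot']).as_matrix()
def t(u,v,z): return (M.T@(atz(w,px(u,v),z)-s['tcp_pos'])*1e3).round(1)
fit(w,[px(*c) for c in((427,212),(498,251),(498,332),(431,370),(362,333),(358,255))])
for n,c,z in(('Rin',(498,225),.056),('Lin',(357,225),.056),('Rout',(556,225),.056),('Lout',(305,225),.056),('rearL',(320,530),.056),('rearR',(549,530),.056),('throat',(430,356),.056),('tip',(330,212),.056)): print(n,t(*c,z))
```

```text
c [ 0.591  -0.2152] ang [38.5 38.7 37.6 38.5 37.9 38.5] r [17.4 17.5 17.6 17.4 17.3 17.5]
Rin [57.9 15.3 43.8]
Lin [ 57.9 -15.5  43.9]
Rout [57.9 28.  43.8]
Lout [ 57.9 -26.8  43.9]
rearL [-15.5 -26.3  43.9]
rearR [-15.4  29.7  43.9]
throat [28.4  0.5 43.9]
tip [ 60.7 -21.3  43.9]
```

arm_command:
  rows: "-2.1 0 0 0 0 0 5;-2.05 0 0 0 0 0 5;0 0 1.5 0 0 0 5;0 0 1.5 0 0 0 5;0 0 1.5 0 0 0 5;0 0 1 0 0 0 5;0 0 0.2 0 0 0 5;0 0 0 0 0 0 5"
  squeeze: 40

```text
t: 28.05
tcp_pos: [0.5239, -0.2664, 0.0438]
tool_rot: [2.979, 0.997, 0.0]
ft_force: [-0.3, -0.1, 0.0]
finger_gap: 0.586
```

arm_command:
  rows: "0 0 0 0 0 0 3;0 0 0 0 0 0 2;0 0 0 0 0 0 2;0 0 0 0 0 0 2;0 0 0 0 0 0 2;0 0 0 0 0 0 2;0 0 0 0 0 0 2"

```text
t: 28.92
tcp_pos: [0.5243, -0.2672, 0.0447]
tool_rot: [2.977, 0.996, 0.002]
ft_force: [-0.1, -1.0, 5.0]
finger_gap: 0.27
```

arm_command:
  rows: "0.014 -0.49 0 0 0 3.3 2;0.014 -0.49 0 0 0 3.3 2;0.014 -0.49 0 0 0 3.3 2;0.014 -0.49 0 0 0 3.3 2;0.014 -0.49 0 0 0 3.3 2;0.014 -0.49 0 0 0 3.3 2;0.014 -0.49 0 0 0 3.3 2;0.014 -0.49 0 0 0 3.3 2"

```text
t: 29.92
tcp_pos: [0.5082, -0.232, 0.0447]
tool_rot: [3.125, 0.289, 0.001]
ft_force: [-1.0, -3.2, 5.0]
finger_gap: 0.268
```

arm_command:
  rows: "0.014 -0.49 0 0 0 3.3 2;0.014 -0.49 0 0 0 3.3 2;0.014 -0.49 0 0 0 3.3 2;0.014 -0.49 0 0 0 3.3 2;0.014 -0.49 0 0 0 3.3 2;0.014 -0.49 0 0 0 3.3 2;0.014 -0.49 0 0 0 3.3 2;0.014 -0.49 0 0 0 3.3 2"

```text
t: 30.92
tcp_pos: [0.5093, -0.1931, 0.0447]
tool_rot: [3.109, -0.432, -0.0]
ft_force: [-2.3, -3.4, 7.4]
finger_gap: 0.267
```

Run:
```python
from h import *
s=st(); print(s['joint_pos'])
```

```text
t 30.93 tcp [ 0.5093 -0.1931  0.0447] yaw -15.83 tilt [-0.03 -0.14] F [-2.3 -3.4  7.4] T [-0.6   0.36  0.33] gap 0.267
[-0.48846702  0.40123357  1.83444283 -0.00312621  0.90516929  1.36047482]
```

arm_command:
  rows: "0 0 0 0 0 0 6;0 0 0 0 0 0 6;0 0 -1 0 0 0 7;0 0 -4 0 0 0 8.5;0 0 -5 0 0 0 8.5;3.6 -3.8 -5 0 0 0 8.5;3.6 -3.8 0 0 0 0 8.5;0 0 0 0 0 0 8.5"

```text
t: 31.92
tcp_pos: [0.5964, -0.1406, 0.1879]
tool_rot: [-3.112, 0.427, -0.005]
ft_force: [-0.8, 0.1, -0.1]
finger_gap: 0.995
```

arm_command:
  rows: "0 0 0 0 0 0 8.5;0 0 0 0 0 0 8.5;0 0 0 0 0 0 8.5"

```text
t: 32.3
tcp_pos: [0.5926, -0.1427, 0.1868]
tool_rot: [3.111, -0.434, -0.001]
ft_force: [-0.1, -0.6, 0.2]
finger_gap: 0.995
```

Run:
```python
from h import *
s=st(); w=arm.get_calibration('wrist'); im=save('wrist','k1.png'); np.save('k1.npy',w['pose'])
cv2.imwrite('pics/k1b.png',cv2.cvtColor(cv2.resize(im[0:300,80:480],(800,600),interpolation=cv2.INTER_CUBIC),cv2.COLOR_RGB2BGR))
```

```text
t 32.3 tcp [ 0.5926 -0.1427  0.1868] yaw -15.88 tilt [-0.04  0.  ] F [-0.1 -0.6  0.2] T [ 0.04 -0.02  0.01] gap 0.995
```

View pics/k1b.png

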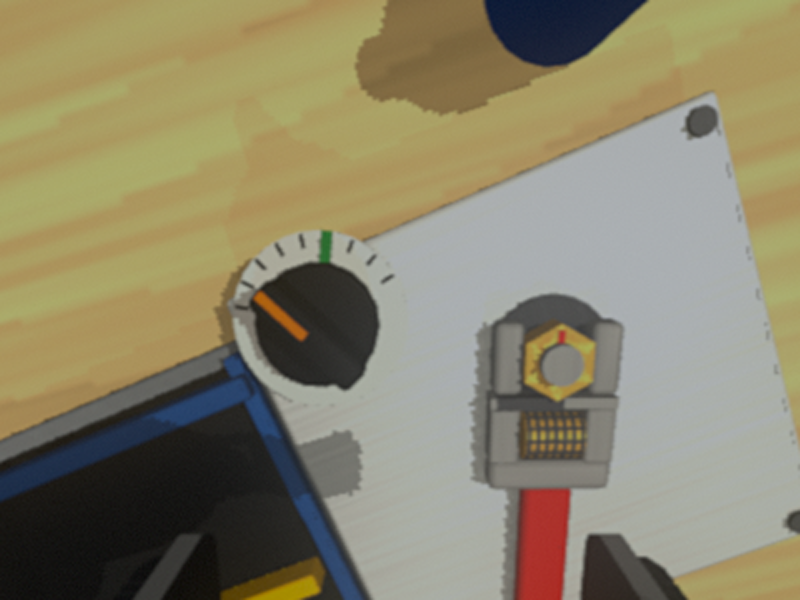

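Run:
```python
from h import *
w=dict(arm.get_calibration('wrist'),pose=np.load('k1.npy')); 
g=lambda u,v,z:atz(w,(80+u/2,v/2),z)[:2]
w1=dict(w,pose=np.load('w1.npy'))
ang=lambda d:np.degrees(np.arctan2(d[1],d[0]))
p1,p2,p3=g(259,296,.088),g(348,388,.088),g(305,337,.088)
print('bar ends top',p1,p2,np.linalg.norm(p1-p2),'ang',ang(p1-p2),ang(p1-p3),'mid',(p1+p2)/2)
print('disc',[g(u,v,.058).round(4) for u,v in((255,330),(380,322),(318,262))],g(318,323,.058))
for z in(.042,.046,.05): print('mark',z,g(326,246,z),'dialcentre?',g(317,316,z))
S=arm.get_calibration('scene');D=arm.get_calibration('side')
# orange tip height: w1 (41,107)->k1 (255,294)
print(tri([ray(w1,(45*.7,110*.7)),ray(w,(80+257/2,295/2))]).round(4), tri([ray(w1,(123*.7,101*.7)),ray(w,(80+326/2,246/2))]).round(4))
print('nutdir',ang(g(562,325,.06)-g(558,362,.06)))
```

```text
bar ends top [ 0.65494617 -0.10542462] [ 0.61147416 -0.12716413] 0.04860475698394856 ang 26.568750621934143 31.100403962488787 mid [ 0.63321017 -0.11629437]
disc [array([ 0.6404, -0.0915]), array([ 0.629 , -0.1445]), array([ 0.6602, -0.1266])] [ 0.63587288 -0.11870133]
mark 0.042 [ 0.66538553 -0.1299342 ] dialcentre? [ 0.63727943 -0.11657016]
mark 0.046 [ 0.66538524 -0.1304105 ] dialcentre? [ 0.63767154 -0.11723304]
mark 0.05 [ 0.66538495 -0.1308868 ] dialcentre? [ 0.63806366 -0.11789593]
[ 0.6554 -0.1043  0.0858] [ 0.6656 -0.13    0.0422]
nutdir -17.591413878916704
```

arm_command:
  rows: "1.67 -1.8 0 0 0 0 5;1.67 -1.8 0 0 0 0 5;0 0 1 0 0 -9.1 5;0 0 1 0 0 -9.1 5;0 0 1 0 0 -9.1 5;0 0 1 0 0 -9.1 5;0 0 1 0 0 -9.1 5;0 0 0 0 0 0 5"

```text
t: 33.35
tcp_pos: [0.6345, -0.1168, 0.1361]
tool_rot: [-3.037, -0.801, 0.003]
ft_force: [0.5, 0.4, 0.4]
finger_gap: 0.584
```

Run:
```python
from h import *
s=st()
```

```text
t 33.35 tcp [ 0.6345 -0.1168  0.1361] yaw 29.54 tilt [-0.12  0.03] F [0.5 0.4 0.4] T [ 0.03 -0.03 -0.  ] gap 0.584
```

arm_command:
  rows: "0 0 2 0 0 0 4.5;0 0 2 0 0 0 4.5;0 0 1.5 0 0 0 4.5;0 0 1 0 0 0 4.5;0 0 0.6 0 0 0 4.5;0 0 0 0 0 0 4.5;0 0 0 0 0 0 4.5"

```text
t: 34.22
tcp_pos: [0.6359, -0.1168, 0.0666]
tool_rot: [3.036, 0.804, 0.002]
ft_force: [-1.0, 0.0, 0.3]
finger_gap: 0.531
```

arm_command:
  rows: "0 0 0 0 0 0 3;0 0 0 0 0 0 1;0 0 0 0 0 0 1;0 0 0 0 0 0 1;0 0 0 0 0 0 1;0 0 0 0 0 0 1"

```text
t: 34.98
tcp_pos: [0.6359, -0.1171, 0.0665]
tool_rot: [3.036, 0.804, 0.001]
ft_force: [0.1, -1.7, 4.2]
finger_gap: 0.154
```

arm_command:
  rows: "0 0 0 0 0 6.6 1;0 0 0 0 0 6.6 1;0 0 0 0 0 6.6 1;0 0 0 0 0 6.6 1;0 0 0 0 0 6.6 1;0 0 0 0 0 6.6 1;0 0 0 0 0 6.6 1;0 0 0 0 0 6.1 1"

```text
t: 35.98
tcp_pos: [0.6359, -0.1172, 0.0665]
tool_rot: [3.079, -0.62, 0.002]
ft_force: [0.5, -2.1, 4.4]
finger_gap: 0.157
```

arm_command:
  rows: "0 0 0 0 0 0 1;0 0 0 0 0 0 1;0 0 0 0 0 0 1;0 0 0 0 0 0 4;0 0 0 0 0 0 5;0 0 -2 0 0 0 5;0 0 -5 0 0 0 5;-3 0 -5 0 0 0 7"

```text
t: 36.98
tcp_pos: [0.6086, -0.1052, 0.186]
tool_rot: [-3.08, 0.616, 0.001]
ft_force: [0.8, -0.5, 0.3]
finger_gap: 0.782
```

arm_command:
  rows: "-1 0 0 0 0 0 8;0 0 0 0 0 0 8;0 0 0 0 0 0 8"

```text
t: 37.35
tcp_pos: [0.598, -0.1011, 0.1841]
tool_rot: [-3.08, 0.616, 0.004]
ft_force: [0.1, 0.2, 0.0]
finger_gap: 0.933
```

Run:
```python
from h import *
s=st(); w=arm.get_calibration('wrist'); im=save('wrist','k2.png'); np.save('k2.npy',w['pose'])
cv2.imwrite('pics/k2b.png',cv2.cvtColor(cv2.resize(im[0:300,80:480],(800,600),interpolation=cv2.INTER_CUBIC),cv2.COLOR_RGB2BGR))
```

```text
t 37.35 tcp [ 0.598  -0.1011  0.1841] yaw -22.61 tilt [-0.16  0.05] F [0.1 0.2 0. ] T [-0.    0.02  0.04] gap 0.933
```

View pics/k2b.png

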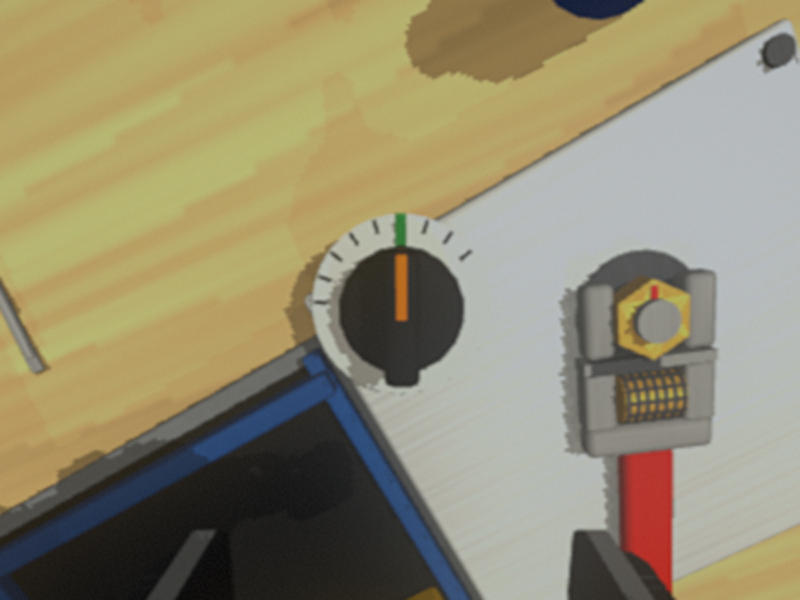

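arm_command:
  rows: "0 0 0 0 0 -6.8 6;-2 3.75 0 0 0 0 6;-2 3.75 0 0 0 0 6;-2 3.75 0 0 0 0 6;0 0 2 0 0 0 6;0 0 2 0 0 0 6;0 0 2 0 0 0 6;0 0 0 0 0 0 6"

```text
t: 38.4
tcp_pos: [0.5089, -0.1927, 0.1234]
tool_rot: [-3.11, 0.432, 0.008]
ft_force: [0.1, 0.3, 0.4]
finger_gap: 0.703
```

Run:
```python
from h import *
s=st()
```

```text
t 38.4 tcp [ 0.5089 -0.1927  0.1234] yaw -15.83 tilt [-0.29  0.15] F [0.1 0.3 0.4] T [ 0.02 -0.01  0.03] gap 0.703
```

arm_command:
  rows: "0 0 2 0 0 0 6;0 0 2 0 0 0 6;0 0 2 0 0 0 6;0 0 1.2 0 0 0 6;0 0 0.6 0 0 0 6;0 0 0 0 0 0 6;0 0 0 0 0 0 2;0 0 0 0 0 0 2"

```text
t: 39.4
tcp_pos: [0.5106, -0.1932, 0.0486]
tool_rot: [-3.112, 0.433, -0.002]
ft_force: [2.3, 8.9, 5.6]
finger_gap: 0.282
```

arm_command:
  rows: "0 0 0 0 0 0 2;0 0 0 0 0 0 2;0 0 0 0 0 0 2;0 0 0 0 0 0 2"

```text
t: 39.9
tcp_pos: [0.5105, -0.1931, 0.0487]
tool_rot: [3.112, -0.432, 0.002]
ft_force: [-0.5, 2.0, 5.6]
finger_gap: 0.264
```

arm_command:
  rows: "0.014 0.49 0 0 0 -3.3 2;0.014 0.49 0 0 0 -3.3 2;0.014 0.49 0 0 0 -3.3 2;0.014 0.49 0 0 0 -3.3 2;0.014 0.49 0 0 0 -3.3 2;0.014 0.49 0 0 0 -3.3 2;0.014 0.49 0 0 0 -3.3 2;0.014 0.49 0 0 0 -3.3 2"

```text
t: 40.9
tcp_pos: [0.509, -0.2306, 0.0488]
tool_rot: [-3.126, -0.289, -0.003]
ft_force: [0.7, 5.3, 5.1]
finger_gap: 0.265
```

arm_command:
  rows: "0.014 0.49 0 0 0 -3.3 2;0.014 0.49 0 0 0 -3.3 2;0.014 0.49 0 0 0 -3.3 2;0.014 0.49 0 0 0 -3.3 2;0.014 0.49 0 0 0 -3.3 2;0.014 0.49 0 0 0 -3.3 2;0.014 0.49 0 0 0 -3.3 2;0 0 0 0 0 0 2"

```text
t: 41.9
tcp_pos: [0.522, -0.2622, 0.0487]
tool_rot: [-3.006, -0.908, -0.004]
ft_force: [2.2, 6.4, 6.5]
finger_gap: 0.265
```

Run:
```python
from h import *
s=st()
```

```text
t 41.9 tcp [ 0.522  -0.2622  0.0487] yaw 33.62 tilt [0.1  0.14] F [2.2 6.4 6.5] T [ 0.86 -0.18  0.02] gap 0.265
```

arm_command:
  rows: "0.014 0.49 0 0 0 -3.3 2;0 0.15 0 0 0 -1 2;0 0 0 0 0 0 2"

```text
t: 42.28
tcp_pos: [0.5253, -0.2669, 0.0488]
tool_rot: [-2.969, -1.018, -0.003]
ft_force: [0.3, 5.2, 7.4]
finger_gap: 0.263
```

arm_command:
  rows: "0 0.15 0 0 0 -1 2;0 0 0 0 0 0 2;0 0 0 0 0 0 2"

```text
t: 42.65
tcp_pos: [0.5263, -0.268, 0.0487]
tool_rot: [-2.96, -1.044, -0.003]
ft_force: [1.9, 5.3, 6.8]
finger_gap: 0.265
```

arm_command:
  rows: "0 0.15 0 0 0 -1 2;0 0.15 0 0 0 -1 2;0 0 0 0 0 0 2;0 0 0 0 0 0 2"

```text
t: 43.15
tcp_pos: [0.5277, -0.2702, 0.0487]
tool_rot: [-2.941, -1.095, -0.002]
ft_force: [-0.5, 5.5, 7.7]
finger_gap: 0.267
```

arm_command:
  rows: "0 0.15 0 0 0 -1 2;0 0.15 0 0 0 -1 2;0 0 0 0 0 0 2;0 0 0 0 0 0 2"

```text
t: 43.65
tcp_pos: [0.5294, -0.2728, 0.0487]
tool_rot: [-2.922, -1.147, -0.001]
ft_force: [-1.2, 4.4, 7.4]
finger_gap: 0.263
```

Run:
```python
from h import *
s=st()
```

```text
t 43.65 tcp [ 0.5294 -0.2728  0.0487] yaw 42.85 tilt [-0.02  0.17] F [-1.2  4.4  7.4] T [ 0.86  0.22 -0.4 ] gap 0.263
```

```bash
cat > red.py <<'E'
from h import *
def red(fn,pose):
    w=dict(arm.get_calibration('wrist'),pose=pose); im=cv2.imread(fn)
    c=proj(w,(.591,-.2152,.06)); h=cv2.cvtColor(im,cv2.COLOR_BGR2HSV)
    m=((h[...,0]<6)|(h[...,0]>172))&(h[...,1]>170)&(h[...,2]>60)
    v,u=np.nonzero(m); k=np.hypot(u-c[0],v-c[1])<26; P=[atz(w,(a,b),.06)[:2] for a,b in zip(u[k],v[k])]
    if not P: print(fn,'none',c); return
    d=np.mean(P,0)-[.591,-.2152]; print(fn,k.sum(),'ang',np.degrees(np.arctan2(d[1],d[0])).round(1),'r',np.linalg.norm(d).round(4))
E
python3 - <<'E'
from red import *
st(); w=arm.get_calibration('wrist'); save('wrist','w11.png'); np.save('w11.npy',w['pose'])
for f in('w4','w8','w9','w10','k1','k2','w11'): red(f'pics/{f}.png',np.load(f+'.npy'))
E
```

```text
t 43.65 tcp [ 0.5294 -0.2728  0.0487] yaw 42.85 tilt [-0.02  0.17] F [-1.2  4.4  7.4] T [ 0.86  0.22 -0.4 ] gap 0.263
pics/w4.png 24 ang 40.4 r 0.0115
pics/w8.png 25 ang 40.2 r 0.0117
pics/w9.png 30 ang 40.2 r 0.0106
pics/w10.png 30 ang 40.4 r 0.0117
pics/k1.png 10 ang -13.5 r 0.0116
pics/k2.png 11 ang -12.3 r 0.0116
pics/w11.png none [280.35806543  88.89120452]
```

Run:
```python
from red import *
im=cv2.imread('pics/w11.png'); h=cv2.cvtColor(im,cv2.COLOR_BGR2HSV)
w=dict(arm.get_calibration('wrist'),pose=np.load('w11.npy'))
for V in(20,35,50):
  m=((h[...,0]<8)|(h[...,0]>170))&(h[...,1]>120)&(h[...,2]>V); m[:60]=0; m[120:]=0; m[:,:240]=0; m[:,320:]=0
  v,u=np.nonzero(m); 
  if len(u): print(V,len(u),u.mean(),v.mean(), np.degrees(np.arctan2(*(atz(w,(u.mean(),v.mean()),.06)[:2]-[.591,-.2152])[::-1])))
cv2.imwrite('pics/w11b.png',cv2.resize(im[40:190,180:380],(800,600),interpolation=cv2.INTER_CUBIC))
```

```text
20 13 281.6923076923077 60.61538461538461 40.017530437707954
35 13 281.6923076923077 60.61538461538461 40.017530437707954
50 13 281.6923076923077 60.61538461538461 40.017530437707954
```

```bash
sed -i 's/<26/<45/' red.py
python3 - <<'E'
from red import *
for f in('w10','w11'): red(f'pics/{f}.png',np.load(f+'.npy'))
E
```

```text
pics/w10.png 30 ang 40.4 r 0.0117
pics/w11.png 75 ang 40.3 r 0.0119
```

arm_command:
  rows: "0 -0.15 0 0 0 1 2;0 -0.15 0 0 0 1 2;0 0 0 0 0 0 2;0 0 -0.3 0 0 0 2;0 0 -0.3 0 0 0 2;0 0 -0.3 0 0 0 2;0 0 0 0 0 0 2"
  squeeze: 70

```text
t: 44.58
tcp_pos: [0.5268, -0.2723, 0.0563]
tool_rot: [-2.942, -1.1, 0.003]
ft_force: [0.1, 0.1, -7.5]
finger_gap: 0.253
```

arm_command:
  rows: "0 0 -0.5 0 0 0 2;0 0 -0.5 0 0 0 2;0 0 -0.5 0 0 0 2;0 0 0 0 0 0 2"

```text
t: 45.08
tcp_pos: [0.5287, -0.2729, 0.0732]
tool_rot: [2.941, 1.099, 0.003]
ft_force: [0.2, -0.4, -4.1]
finger_gap: 0.251
```

Run:
```python
from red import *
st(); w=arm.get_calibration('wrist'); save('wrist','w12.png'); np.save('w12.npy',w['pose']); red('pics/w12.png',w['pose'])
```

```text
t 45.08 tcp [ 0.5287 -0.2729  0.0732] yaw 40.98 tilt [ 0.15 -0.09] F [ 0.2 -0.4 -4.1] T [-0.06  0.07  0.02] gap 0.251
pics/w12.png 42 ang 40.1 r 0.0119
```

arm_command:
  rows: "0 0 -2 0 0 0 2;0 0 -4 0 0 0 2;-3.4 2.13 0 0 0 0 2;-3.4 2.13 0 0 0 0 2;-3.4 2.13 0 0 0 0 2;-3.4 2.13 0 0 0 0 2;0 0 0 0 0 8.7 2;0 0 0 0 0 8.7 2"

```text
t: 46.12
tcp_pos: [0.4805, -0.4265, 0.1317]
tool_rot: [-3.077, -0.632, 0.0]
ft_force: [0.3, 0.4, -5.8]
finger_gap: 0.246
```

arm_command:
  rows: "0 0 0 0 0 8.7 2;0 0 0 0 0 8.7 2;0 0 1.5 0 0 8.7 2;0 0 2 0 0 0 2;0 0 2 0 0 0 2;0 0 0 0 0 0 2;0 0 0 0 0 0 2"

```text
t: 47.0
tcp_pos: [0.4814, -0.4263, 0.0777]
tool_rot: [3.14, -0.069, 0.001]
ft_force: [-0.1, -0.0, -3.0]
finger_gap: 0.252
```

Run:
```python
from h import *
st()
```

```text
t 47.0 tcp [ 0.4814 -0.4263  0.0777] yaw -2.52 tilt [ 0.05 -0.06] F [-0.1 -0.  -3. ] T [ 0.01  0.12 -0.03] gap 0.252
```

arm_command:
  rows: "0 0 1.5 0 0 0 2;0 0 1.5 0 0 0 2;0 0 1.5 0 0 0 2;0 0 1 0 0 0 2;0 0 0.5 0 0 0 2;0 0 0 0 0 0 2;0 0 0 0 0 0 2"

```text
t: 47.88
tcp_pos: [0.4813, -0.4262, 0.0175]
tool_rot: [3.14, -0.069, 0.001]
ft_force: [0.5, -0.4, -4.6]
finger_gap: 0.252
```

arm_command:
  rows: "0 0 0.2 0 0 0 2;0 0 0.1 0 0 0 2;0 0 0 0 0 0 2"

```text
t: 48.25
tcp_pos: [0.4812, -0.4262, 0.0149]
tool_rot: [3.14, -0.069, 0.001]
ft_force: [-0.7, -0.1, 0.9]
finger_gap: 0.249
```

arm_command:
  rows: "0 0 0.05 0 0 0 2;0 0 0 0 0 0 5;0 0 0 0 0 0 5;0 0 0 0 0 0 6;0 0 -2 0 0 0 6;0 0 -5 0 0 0 6;0 -2 -6 0 0 0 6;-0.6 -4 -6 0 0 0 6"

```text
t: 49.25
tcp_pos: [0.4787, -0.372, 0.1965]
tool_rot: [3.139, -0.071, 0.002]
ft_force: [1.8, 0.3, 0.4]
finger_gap: 0.703
```

arm_command:
  rows: "-0.6 -5.8 -3 0 0 0 8.5;-0.6 -5.8 -2 0 0 0 8.5;-0.6 -5.8 0 0 0 0 8.5;-0.6 -5.8 0 0 0 0 8.5;-0.6 -5.8 0 0 0 0 8.5;-0.6 -5.8 0 0 0 0 8.5;-0.6 -5.8 0 0 0 0 8.5;-0.6 -5.8 0 0 0 0 8.5"

```text
t: 50.25
tcp_pos: [0.4505, 0.0934, 0.2433]
tool_rot: [-3.141, 0.069, -0.002]
ft_force: [0.7, 0.4, -0.3]
finger_gap: 0.994
```

arm_command:
  rows: "-0.6 -5.8 0 0 0 0 8.5;-0.6 -5.8 0 0 0 0 8.5;-0.6 -5.8 0 0 0 0 8.5;-0.6 -5.8 0 0 0 0 8.5;0 0 0 0 0 0 8.5;0 0 0 0 0 0 8.5;0 0 0 0 0 0 8.5"

```text
t: 51.12
tcp_pos: [0.4371, 0.3231, 0.2432]
tool_rot: [3.14, -0.072, -0.0]
ft_force: [-0.4, -0.5, 0.5]
finger_gap: 0.996
```

Run:
```python
from h import *
st(); w=arm.get_calibration('wrist'); im=save('wrist','a1.png'); np.save('a1.npy',w['pose']); save('scene','s1.png')
def show(cam,cal,z):
  for r in arm.regions_of('adapter1',cam):
    m=r['mask'].astype(np.uint8); c,_=cv2.findContours(m,0,2); c=max(c,key=cv2.contourArea)[:,0]
    P=np.array([atz(cal,p,z)[:2]*1e3 for p in c],np.float32); (cx,cy),(a,b),t=cv2.minAreaRect(P)
    if a<b: a,b,t=b,a,t+90
    print(cam,round(r['score'],2),np.round(r['bbox']),'c',round(cx,1),round(cy,1),'size',round(a,1),round(b,1),'ang',round((t+90)%180-90,1))
show('wrist',w,.032); show('scene',arm.get_calibration('scene'),.032)
cv2.imwrite('pics/a1b.png',cv2.cvtColor(cv2.resize(im,(800,600),interpolation=cv2.INTER_CUBIC),cv2.COLOR_RGB2BGR))
```

```text
t 51.12 tcp [0.4371 0.3231 0.2432] yaw -2.61 tilt [-0.   -0.04] F [-0.4 -0.5  0.5] T [-0.1  -0.    0.05] gap 0.996
wrist 0.76 [311. 202.  32.  93.] c 409.9 290.5 size 111.8 36.5 ang -3.6
wrist 0.74 [199. 150.  52.  96.] c 474.2 407.8 size 108.3 41.0 ang 4.1
scene 0.71 [301. 154.  28.  25.] c 419.7 270.5 size 130.4 59.4 ang -5.2
scene 0.59 [341. 146.  34.  29.] c 486.0 391.9 size 131.7 71.5 ang 0.9
scene 0.37 [113. 309.  58.  74.] c 484.2 -428.2 size 220.0 56.2 ang -2.6
```

View pics/a1b.png

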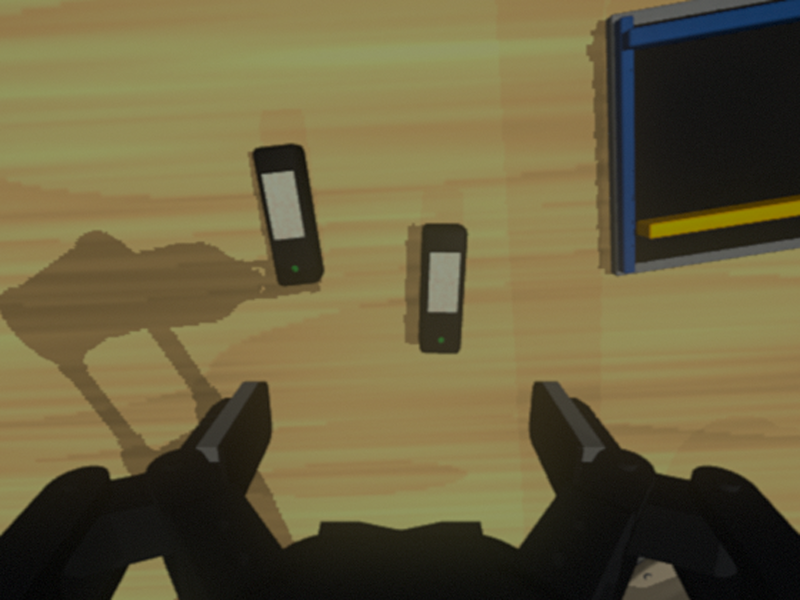

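arm_command:
  rows: "-1.28 1.69 3 0 0 1 6;-1.28 1.69 4 0 0 0 6;0 0 5 0 0 0 6;0 0 5 0 0 0 6;0 0 3 0 0 0 6;0 0 2 0 0 0 6;0 0 1.4 0 0 0 6;0 0 0 0 0 0 6"
  squeeze: 50

```text
t: 52.32
tcp_pos: [0.4093, 0.2915, 0.0086]
tool_rot: [3.139, -0.097, -0.002]
ft_force: [0.7, -0.1, 0.1]
finger_gap: 0.701
```

arm_command:
  rows: "0 0 0 0 0 0 3;0 0 0 0 0 0 3;0 0 0 0 0 0 3;0 0 0 0 0 0 3;0 0 0 0 0 0 3"

```text
t: 52.95
tcp_pos: [0.4105, 0.2923, 0.0102]
tool_rot: [-3.139, 0.096, -0.003]
ft_force: [0.4, -1.5, 6.5]
finger_gap: 0.41
```

arm_command:
  rows: "0 0 -2 0 0 0 3;0 0 -5 0 0 0 3;0 5 -5 0 0 0 3;0 5 -5 0 0 0 3;0 5 -5 0 0 0 3;0 5 0 0 0 0 3;0 0 0 0 0 0 3;0 0 0 0 0 0 3"

```text
t: 53.95
tcp_pos: [0.398, 0.1101, 0.2114]
tool_rot: [-3.139, 0.098, 0.001]
ft_force: [0.7, 0.5, -2.5]
finger_gap: 0.407
```

Run:
```python
from h import *
st(); w=arm.get_calibration('wrist'); im=save('wrist','t1.png'); np.save('t1.npy',w['pose'])
w=dict(w); h=cv2.cvtColor(im,cv2.COLOR_RGB2HSV)
for n,lo,hi,z in(('yellow',20,32,.034),('blue',100,125,.034)):
  m=((h[...,0]>=lo)&(h[...,0]<=hi)&(h[...,1]>170)&(h[...,2]>60)).astype(np.uint8)
  c,_=cv2.findContours(m,0,2)
  for q in sorted(c,key=cv2.contourArea)[::-1][:3]:
    if cv2.contourArea(q)<150: continue
    P=np.array([atz(w,p,z)[:2]*1e3 for p in q[:,0]],np.float32); (cx,cy),(a,b),t=cv2.minAreaRect(P)
    print(n,cv2.contourArea(q),'c',round(cx,1),round(cy,1),'size',round(a,1),round(b,1),round(t,1),'px',cv2.boundingRect(q))
cv2.imwrite('pics/t1b.png',cv2.cvtColor(cv2.resize(im,(800,600),interpolation=cv2.INTER_CUBIC),cv2.COLOR_RGB2BGR))
```

```text
t 53.95 tcp [0.398  0.1101 0.2114] yaw -3.58 tilt [-0.04  0.05] F [ 0.7  0.5 -2.5] T [ 0.04 -0.   -0.01] gap 0.407
yellow 2776.0 c 463.3 27.5 size 13.6 204.3 6.7 px (257, 93, 211, 51)
blue 703.0 c 533.8 144.8 size 75.4 8.9 6.8 px (219, 0, 25, 91)
blue 617.5 c 523.2 -70.1 size 69.7 8.7 6.4 px (464, 0, 11, 84)
```

arm_command:
  rows: "3.8 2.8 -2 0 0 0 3;3.8 2.8 -2 0 0 0 3;0 0 0 0 0 -5.1 3;0 0 0 0 0 -5.1 3;0 0 0 0 0 0 3;0 0 0 0 0 0 3;0 0 0 0 0 0 3"

```text
t: 54.88
tcp_pos: [0.4707, 0.0498, 0.2516]
tool_rot: [-3.136, -0.183, 0.0]
ft_force: [-0.4, -0.1, -1.0]
finger_gap: 0.41
```

Run:
```python
from h import *
st(); w=arm.get_calibration('wrist'); im=save('wrist','t2.png'); np.save('t2.npy',w['pose'])
cv2.imwrite('pics/t2b.png',cv2.cvtColor(cv2.resize(im,(800,600),interpolation=cv2.INTER_CUBIC),cv2.COLOR_RGB2BGR))
```

```text
t 54.88 tcp [0.4707 0.0498 0.2516] yaw 6.69 tilt [-0.02  0.  ] F [-0.4 -0.1 -1. ] T [ 0.04  0.   -0.01] gap 0.41
```

View pics/t2b.png

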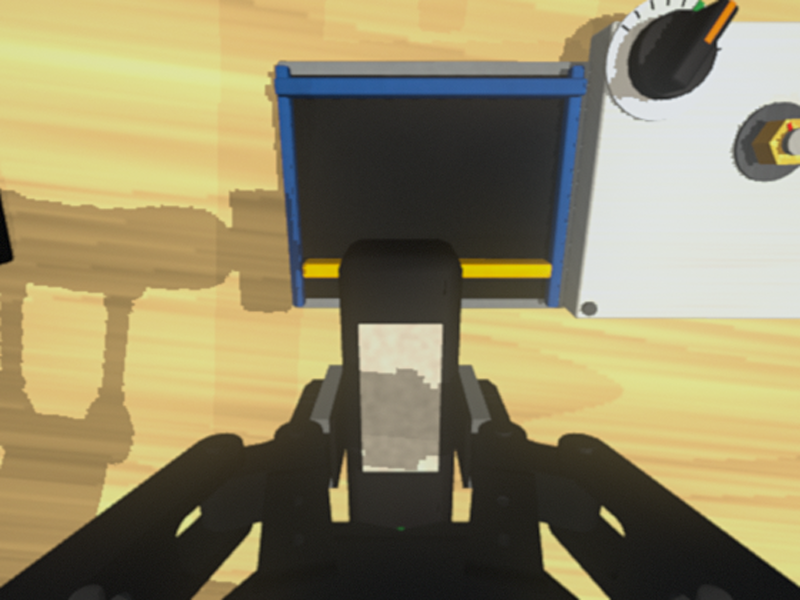

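Run:
```python
from h import *
w=dict(arm.get_calibration('wrist'),pose=np.load('t2.npy')); s=arm.read_state(); f=.7
a=np.radians(6.65); Rt=np.array([[np.cos(a),np.sin(a)],[-np.sin(a),np.cos(a)]])
M=R.from_rotvec(s['tool_rot']).as_matrix()
g=lambda u,v,z:Rt@atz(w,(u*f,v*f),z)[:2]
FL,FR=g(299,97,.014),g(560,97,.014); YL,YR=g(305,260,.014),g(550,260,.014)
print('far',FL,FR,'yel',YL,YR,'gap',(FL+FR)[0]/2-(YL+YR)[0]/2)
print('walls at z.024 inner row180',g(295,180,.024),g(557,180,.024))
xm=((FL+FR)[0]+(YL+YR)[0])/4; 
for ym in((g(295,180,.024)+g(557,180,.024))[1]/2,(FL+FR)[1]/2): print('tray centre world',Rt.T@[xm,ym])
def t(u,v,zt):
    o,d=ray(w,(u*f,v*f)); o=M.T@(o-s['tcp_pos']); d=M.T@d; return (o+d*(zt-o[2])/d[2]).round(4)
print('adapter front top edge in tool',t(400,240,-.0235),t(342,270,-.0235),t(460,270,-.0235),'rear',t(400,530,-.0235))
```

```text
far [0.59575819 0.07361862] [ 0.59599861 -0.12899301] yel [0.46677546 0.07696162] [ 0.46712226 -0.1343395 ] gap 0.1289295385866555
walls at z.024 inner row180 [0.53387229 0.07873276] [ 0.53416567 -0.12990918]
tray centre world [0.53080154 0.03612376]
tray centre world [0.53104461 0.0340389 ]
adapter front top edge in tool [ 0.0554 -0.     -0.0235] [ 0.0473 -0.0157 -0.0235] [ 0.0473  0.0162 -0.0235] rear [-0.0405  0.     -0.0235]
```

arm_command:
  rows: "2.91 -0.91 0 0 0 0 3;2.91 -0.91 2 0 0 0 3;0 0 5 0 0 0 3;0 0 5 0 0 0 3;0 0 4 0 0 0 3;0 0 2 0 0 0 3;0 0 0 0 0 0 3;0 0 0 0 0 0 3"

```text
t: 55.92
tcp_pos: [0.5275, 0.0741, 0.0727]
tool_rot: [3.136, 0.183, 0.003]
ft_force: [0.5, 0.6, -1.8]
finger_gap: 0.408
```

Run:
```python
from h import *
st()
```

```text
t 55.92 tcp [0.5275 0.0741 0.0727] yaw 6.68 tilt [ 0.11 -0.  ] F [ 0.5  0.6 -1.8] T [-0.02 -0.01 -0.02] gap 0.408
```

arm_command:
  rows: "0 0 1.5 0 0 0 3;0 0 1.5 0 0 0 3;0 0 1 0 0 0 3;0 0 0.5 0 0 0 3;0 0 0.2 0 0 0 3;0 0 0 0 0 0 3;0 0 0 0 0 0 3"

```text
t: 56.8
tcp_pos: [0.5269, 0.0741, 0.0251]
tool_rot: [3.136, 0.183, 0.001]
ft_force: [-0.7, -0.5, -2.7]
finger_gap: 0.41
```

arm_command:
  rows: "0 0 0.1 0 0 0 3;0 0 0.05 0 0 0 3;0 0 0 0 0 0 3"

```text
t: 57.18
tcp_pos: [0.5268, 0.0741, 0.0243]
tool_rot: [3.136, 0.183, 0.002]
ft_force: [-0.8, -0.4, 4.3]
finger_gap: 0.409
```

arm_command:
  rows: "0 0 0 0 0 0 4.8;0 0 0 0 0 0 4.8;0 0 -2 0 0 0 4.8;0 0 -5 0 0 0 5;0 -4 -5 0 0 0 6;-1 -5 -5 0 0 0 6;-1 -5 -3 0 0 0 6;-1 -5 0 0 0 0 6"

```text
t: 58.18
tcp_pos: [0.478, 0.2543, 0.2189]
tool_rot: [-3.134, -0.182, -0.011]
ft_force: [0.2, 0.8, -0.6]
finger_gap: 0.706
```

arm_command:
  rows: "-1 -5 0 0 0 0 6;0 -5 0 0 0 0 6;0 0 0 0 0 0 6;0 0 0 0 0 0 6;0 0 0 0 0 0 6"

```text
t: 58.8
tcp_pos: [0.4553, 0.3493, 0.2157]
tool_rot: [3.136, 0.181, -0.0]
ft_force: [0.7, 0.5, -0.9]
finger_gap: 0.705
```

```bash
cat > ad.py <<'E'
from h import *
def show(cam,cal,z,q='adapter1'):
  out=[]
  for r in arm.regions_of(q,cam):
    m=r['mask'].astype(np.uint8); c,_=cv2.findContours(m,0,2); c=max(c,key=cv2.contourArea)[:,0]
    P=np.array([atz(cal,p,z)[:2]*1e3 for p in c],np.float32); (cx,cy),(a,b),t=cv2.minAreaRect(P)
    if a<b: a,b,t=b,a,t+90
    print(cam,round(r['score'],2),np.round(r['bbox']),'c',round(cx,1),round(cy,1),'size',round(a,1),round(b,1),'ang',round((t+90)%180-90,1))
E
python3 - <<'E'
from ad import *
st(); w=arm.get_calibration('wrist'); im=save('wrist','a2.png'); np.save('a2.npy',w['pose'])
show('wrist',w,.032); save('side','d2.png'); show('side',arm.get_calibration('side'),.016);save('scene','s2.png'); show('scene',arm.get_calibration('scene'),.016)
E
```

```text
t 58.8 tcp [0.4553 0.3493 0.2157] yaw 6.61 tilt [-0.01 -0.04] F [ 0.7  0.5 -0.9] T [-0.03  0.01  0.03] gap 0.705
wrist 0.87 [224. 160.  39. 105.] c 474.3 409.9 size 107.4 37.2 ang 4.6
wrist 0.62 [537. 152.  42. 111.] c 516.0 89.9 size 118.6 45.6 ang 21.6
side 0.97 [295. 378.  73.  38.] c 474.7 410.0 size 112.6 55.2 ang 3.9
side 0.97 [294. 249.  31.  22.] c 551.3 55.4 size 82.2 67.4 ang -79.4
scene 0.8 [280. 202.  36.  28.] c 513.4 81.0 size 129.2 59.5 ang 7.0
scene 0.33 [395. 176.  34.  43.] c 679.0 414.3 size 194.1 86.9 ang -69.3
```

arm_command:
  rows: "1.3 -2.9 2 0 0 0 6;1.3 -2.9 3 0 0 2 6;0 0 5 0 0 0 6;0 0 4.5 0 0 0 6;0 0 3 0 0 0 6;0 0 2 0 0 0 6;0 0 1.2 0 0 0 6;0 0 0 0 0 0 6"

```text
t: 60.1
tcp_pos: [0.474, 0.4107, 0.0082]
tool_rot: [3.138, 0.128, -0.002]
ft_force: [-0.3, 0.5, 0.6]
finger_gap: 0.703
```

arm_command:
  rows: "0 0 0 0 0 0 3;0 0 0 0 0 0 3;0 0 0 0 0 0 3;0 0 0 0 0 0 3;0 0 0 0 0 0 3"

```text
t: 60.72
tcp_pos: [0.4752, 0.4116, 0.0102]
tool_rot: [-3.138, -0.128, -0.004]
ft_force: [0.6, 0.4, 6.4]
finger_gap: 0.407
```

arm_command:
  rows: "0 0 -2 0 0 0 3;0 0 -5 0 0 0 3;0.3 5.2 -5 0 0 0 3;0.3 5.2 -3 0 0 0 3;0.3 5.2 0 0 0 0 3;0.3 5.2 0 0 0 0 3;0.3 5.2 0 0 0 0 3;0.3 5.2 0 0 0 0 3"

```text
t: 61.72
tcp_pos: [0.5159, 0.107, 0.1515]
tool_rot: [-3.139, -0.129, 0.002]
ft_force: [-0.1, -0.2, -3.1]
finger_gap: 0.409
```

arm_command:
  rows: "0.4 5.4 0 0 0 0 3;0.44 5.4 0 0 0 0 3;0 0 0 0 0 -2 3;0 0 4 0 0 0 3;0 0 3 0 0 0 3;0 0 2 0 0 0 3;0 0 0 0 0 0 3;0 0 0 0 0 0 3"

```text
t: 62.72
tcp_pos: [0.5342, 0.0021, 0.0626]
tool_rot: [-3.136, -0.184, -0.001]
ft_force: [0.0, 0.1, -2.8]
finger_gap: 0.41
```

Run:
```python
from h import *
st()
```

```text
t 62.73 tcp [0.5342 0.0021 0.0626] yaw 6.72 tilt [0.04 0.  ] F [ 0.   0.1 -2.8] T [ 0.01  0.01 -0.02] gap 0.41
```

arm_command:
  rows: "0.1 0.65 0.8 0 0 0 3;0 0 1 0 0 0 3;0 0 1 0 0 0 3;0 0 0.6 0 0 0 3;0 0 0.3 0 0 0 3;0 0 0 0 0 0 3;0 0 0.15 0 0 0 3;0 0 0 0 0 0 3"

```text
t: 63.72
tcp_pos: [0.536, -0.0048, 0.0242]
tool_rot: [3.136, 0.183, 0.002]
ft_force: [-1.1, 0.0, 1.3]
finger_gap: 0.413
```

Release, rise, step back to look at the tray and knob.

arm_command:
  rows: "0 0 0 0 0 0 4.8;0 0 0 0 0 0 4.8;0 0 -2 0 0 0 4.8;0 0 -5 0 0 0 5;0 0 -5 0 0 0 6;-3 0 -5 0 0 0 6;-5 0 -4 0 0 0 6;0 0 0 0 0 0 6"

```text
t: 64.72
tcp_pos: [0.4563, -0.0141, 0.2361]
tool_rot: [3.135, 0.182, 0.009]
ft_force: [0.8, 0.8, -0.2]
finger_gap: 0.703
```

arm_command:
  rows: "0 0 0 0 0 0 6;0 0 0 0 0 0 6;0 0 0 0 0 0 6"

```text
t: 65.1
tcp_pos: [0.4575, -0.0138, 0.2313]
tool_rot: [-3.136, -0.183, 0.004]
ft_force: [-0.3, 1.3, 0.4]
finger_gap: 0.702
```

Run:
```python
from ad import *
from red import red
st(); w=arm.get_calibration('wrist'); im=save('wrist','f1.png'); np.save('f1.npy',w['pose'])
show('wrist',w,.046); red('pics/f1.png',w['pose'])
# knob orange pointer
h=cv2.cvtColor(im,cv2.COLOR_RGB2HSV); c=proj(w,(.635,-.117,.088))
m=(h[...,0]>=6)&(h[...,0]<=16)&(h[...,1]>180)&(h[...,2]>90); v,u=np.nonzero(m); k=np.hypot(u-c[0],v-c[1])<60
p=np.array([atz(w,(a,b),.088)[:2] for a,b in zip(u[k],v[k])]); cc=p.mean(0); d=np.linalg.svd(p-cc)[2][0]; print('pointer',len(p),cc,'ang',np.degrees(np.arctan2(d[1],d[0])),'(mark -22.8)')
for cam in('scene','side'):
    save(cam,cam+'f.png'); cal=arm.get_calibration(cam); show(cam,cal,.03); print('wrench'); show(cam,cal,.02,'wrench')
rot=np.radians(6.65)
```

```text
t 65.1 tcp [ 0.4575 -0.0138  0.2313] yaw 6.69 tilt [-0.14  0.03] F [-0.3  1.3  0.4] T [ 0.02 -0.04  0.05] gap 0.702
wrist 0.77 [280. 107.  40. 114.] c 533.8 -4.4 size 108.9 35.3 ang 5.7
wrist 0.74 [203. 110.  48. 114.] c 523.1 70.9 size 107.0 39.1 ang 6.7
pics/f1.png 11 ang 42.0 r 0.012<stdin>:8: RuntimeWarning: Mean of empty slice.
  ret = ret.dtype.type(ret / rcount)
Traceback (most recent call last):
numpy.linalg.LinAlgError: 1-dimensional array given. Array must be at least two-dimensional
```

arm_command:
  rows: "0.26 5.2 -1.4 0 0 0 6;0.26 5.2 -1.4 0 0 0 6;0.26 5.2 -1.4 0 0 0 6;0.26 5.2 -1.4 0 0 0 6;0.26 5.2 -1.4 0 0 0 6;0 0 0 0 0 0 6;0 0 0 0 0 0 6;0 0 0 0 0 0 6"

```text
t: 66.2
tcp_pos: [0.5002, -0.2692, 0.3021]
tool_rot: [-3.135, -0.185, 0.002]
ft_force: [0.2, -0.9, -0.1]
finger_gap: 0.703
```

Run:
```python
from ad import *
from red import red
st(); w=arm.get_calibration('wrist'); im=save('wrist','f2.png'); np.save('f2.npy',w['pose'])
show('wrist',w,.02,'wrench'); print('mat'); show('wrist',w,.006,'mat'); red('pics/f2.png',w['pose'])
h=cv2.cvtColor(im,cv2.COLOR_RGB2HSV); c=proj(w,(.635,-.117,.088)); print('knob px',c)
m=(h[...,0]>=8)&(h[...,0]<=17)&(h[...,1]>200)&(h[...,2]>90); v,u=np.nonzero(m); k=np.hypot(u-c[0],v-c[1])<35
p=np.array([atz(w,(a,b),.088)[:2] for a,b in zip(u[k],v[k])])
if len(p): cc=p.mean(0); d=np.linalg.svd(p-cc)[2][0]; d*=np.sign(d[0]); print('pointer',len(p),cc,'ang',np.degrees(np.arctan2(d[1],d[0])),'(mark -22.8)')
m=(h[...,0]<6)&(h[...,1]>180)&(h[...,2]>60); n,l,s,ct=cv2.connectedComponentsWithStats(m.astype(np.uint8)); i=1+s[1:,4].argmax(); v,u=np.nonzero(l==i)
p=np.array([atz(w,(a,b),.021)[:2]*1e3 for a,b in zip(u,v)],np.float32); print('handle',cv2.minAreaRect(p))
for cam in('scene','side'):
    save(cam,cam+'f.png'); cal=arm.get_calibration(cam); show(cam,cal,.03)
```

```text
t 66.2 tcp [ 0.5002 -0.2692  0.3021] yaw 6.76 tilt [-0.06  0.07] F [ 0.2 -0.9 -0.1] T [ 0.01  0.02 -0.05] gap 0.703
wrist 0.82 [398. 195.  69. 155.] c 473.6 -422.1 size 216.6 62.4 ang -2.9
mat
wrist 0.86 [388. 188. 104. 174.] c 481.7 -425.7 size 248.1 85.2 ang -2.9
pics/f2.png 2 ang 41.7 r 0.0123
knob px [146.55937505  32.98198994]
pointer 130 [ 0.64695244 -0.1219622 ] ang -21.86493787098588 (mark -22.8)
handle ((439.5767822265625, -422.1124572753906), (21.101713180541992, 124.32621765136719), 87.8714599609375)
scene 0.86 [277. 202.  36.  26.] c 521.6 71.1 size 125.5 56.4 ang 6.8
scene 0.75 [261. 219.  37.  35.] c 534.4 -7.4 size 123.5 49.9 ang 5.8
side 0.86 [307. 232.  43.  23.] c 535.2 -6.2 size 111.9 85.5 ang 6.5
side 0.7 [303. 248.  50.  22.] c 523.9 72.9 size 112.3 71.9 ang 7.2
```

```bash
python3 -c "
from h import *
print(arm.hand_in())"
```

```text
the job is handed in; nothing more can be done
None
```

I carried out every step of the task in order and handed the job in at about 66 s of the 210 s allowed. No verdict is reported, so what follows are my own measurements.

**Wrench on the nut:** I fitted the wrench on the tight nut and closed the jaw with the worm. The wrench twisted about 6° while closing, so I re-aligned it with the gripper and rolled the worm again. The worm then stalled, and the mouth measured about 30.8 mm, which puts the jaw at roughly 13.2 mm.

**Nut and knob:** I loosened the nut by about 53° (0.93 rad), turned the knob to the green mark, and tightened the nut again.

**Wrench and adapters:** The wrench went back on the mat and both adapters went into the tray. I found only two adapters, and no third showed in any camera.

**Last checks:**
- **Nut:** the red mark stood at 41.7°, against 40.4° when tight at the start. That reading used only 2 pixels; a better look straight after tightening gave 40.3°, and 40.1° once the wrench was off.
- **Knob:** the pointer stood at -21.9°, against about -22.8° for the mark.
- **Wrench:** it lies centred on the mat and in line with it, to within about 1°. Flatness is inferred from its outline size.
- **Adapters:** both lie between the fences, within about 4 mm of the tray's middle in x and near y ±40 mm. The outline sizes fit them lying flat at tray height.
- **Bystanders:** I never worked close to the bottle, mug or screwdriver, but I did not re-measure their positions at the end.

The tray fences measured 129 mm apart against the stated 126 mm; I put that down to reading the edges by pixel.

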